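# Load a filter cassette under the press bar and clamp it

## Robot

A 6-joint arm with a two-finger parallel gripper is mounted at the origin on the work surface. World frame = base frame: x ahead of the robot, y to its left, z up, the work surface at z = 0. Lengths are in m, angles in rad, forces in N, time in s.
With the tool pointing down it reaches from about 0.425 to 0.95 m from the base axis. Payload 3.5 kg.
Tool frame: the origin (TCP) lies between the finger pads; the fingertips stand 14 mm ahead of it and the grasp point (between the pads) lies 5 mm behind it (ctrl.tip_extent is the distance from the TCP to the fingertips, in m); x points along the fingers, z is the direction in which the jaws open and shut, and the axes are right-handed (so a half turn about x gives the same grasp; the last joint's range is limited). The gripper opens to 85 mm and grips with 20 to 120 N. Pads are 22 mm wide; open, the fingers measure 114 mm over their backs; the gripper's body (76 mm by 85 mm) begins 54 mm behind the grasp point. The pads swing forward as they close: fully open they stand 13 mm farther back than shut.
Start: joints at [-1.387, 0.286, 1.577, -0, 1.279, -0.15], TCP at [0.221, -0.638, 0.245] pointing down, gripper open.
Joint ranges: [-2.77, 2.77], [-0.9, 2.22], [0.21, 2.48], [-1.53, 4.67], [0.24, 2.81], [-2.84, 2.84]. Speed limits (rad/s): [2.79, 2.79, 3.14, 3.14, 3.14, 3.14].

## Interface

Orientations are given as a unit quaternion [x, y, z, w].
In Python, from plant import ctrl gives the robot as it stands.
- The arm moves only by the tool move_arm, never from a script. Its argument "commands" is one flat list of numbers, 4 for each row, row after row: the shift along the tool's x, y, z in units of 25 mm (1.0 is 25 mm), then the turn about the tool's x in units of 5 degrees (1.0 is 5 degrees). A call has 1 to 20 rows; each row shifts and turns the commanded pose from where the row before left it, along the tool's axes as they then stand; what a row does not reach is not made up. A row lasts 1/8 s, in which the tool goes at most 62.5 mm and 10.7 degrees, less where a joint would pass 70% of its speed; a pose out of reach is approached as far as the arm can. A call is refused whole if a number of a shift passes 1 or a number of a turn 1, either way. A call with a gripper value outside its range is refused whole. "jaw" is the finger opening in mm, from 0 to 85.4, set as the call begins (left out, the last holds). The fingers move at their own pace and stop on an object; "force" is the grip in N (left out, the last holds). Time passes only in rows, so rows that do not move let the fingers close. It gives the time, the measured TCP pose, the force and the opening at its end, in the units of the state.
- ctrl.get_state(): the state, without advancing time (a new reading comes with each control period).
- ctrl.read_camera(name): name is "scene" or "top" or "wrist"; returns the picture (384x512x3 uint8, red, green, blue); there is no depth.
- ctrl.get_calibration(name): a dict with "camera_matrix" (3x3 intrinsics, pixels), "k1" (the pictures are not rectified: a ray, as slopes to the right and down, at radius r is drawn at 1 + k1 r^2 times it, then the intrinsics apply), "camera_from_world" (4x4, takes a point from world to camera coordinates); the wrist camera has in their place "mount" (4x4, takes a point from camera to tool coordinates, whose origin is the TCP and whose axes are the tool frame's). Camera axes: x right, y down, z forward; pixel columns grow to the right and rows downward; lengths in m; the calibration is good to about 2 mm. A picture is of the moment at which its call begins: read the wrist's pose just before it. get_calibration takes no time and is no camera call.
- ctrl.sign_off(): hands the job in, once; it reports no verdict.
The state is a dict: "time": time; "qpos": joint angles; "dq": joint speeds; "joint_efforts": joint torques, N m; "eef_pos": TCP position; "tcp_rot": TCP orientation; "contact_force": force on the tool from outside, world axes, zero at the start; "wrist_torque": the same for the moment, N m; "opening": opening from 0.0 (shut) to 1.0 (fully open).
Only numpy, scipy, OpenCV 4.12 (cv2) and the standard library are available. Lean on these libraries where they do the work, as an engineer would, in place of code of your own. Each camera call takes 0.05 s, during which the arm holds its last target.

## Task

Slide the loose filter cassette, leading with its filter window, under the low steel bar of the filter press until it is fully home against the end stop, and let go of it. Then press the press's lever all the way down so that the rubber foot clamps the cassette. Leave the jar, the bottle and the tube rack where they stand.

Things in the scene. Friction and masses are not known exactly. Their poses are not given: they have to be found in the camera images.
- cassette: Loose flat grey plastic filter cassette, about 0.2 kg, lying flat on the bench: plate 110 long (x) x 90 wide (y) x 16 mm thick (z). Origin at the centre of its underside, z up, +x is the leading end, with the filter window: a square recess 44 x 44 mm, 5 mm deep in the top, centred at x = +25 mm, a white filter disc in it.
- grip (a point): Centre of the grip block standing on the cassette's trailing end: 28 (x) x 24 (y) mm, 40 mm tall, from 16 to 56 mm above the underside; this point is at x = -39, y = 0, z = 36 mm in the cassette's frame, same axes. Pinch the block across its 24 mm width (y).
- filter (a point): Centre of the filter disc on the floor of the cassette's window (x = +25, y = 0, z = 11 mm in the cassette's frame).
- press: Filter press, bolted down: C-shaped stand on a base x = -85 to +120, 160 wide (y), 20 mm high. Origin at bench level, z up; +x is the push-in direction (to the robot's left), the mouth faces -x. The cassette slides on the base's top (z = 20) between two guides 14 mm tall, 95 mm apart from x = -30 inwards, flaring to about 135 at x = -76. End stop face at x = +85 mm; the home point is at x = +30.
- bar (a point): Centre of the underside of the fixed steel bar above the slot (x = +55, y = 0, z = 40 mm in the press's frame, so 20 mm over the base's top). Bar 60 (x, from +25 to +85) x 140 (y) x 25 mm. A 34 mm square rubber foot comes down out of it here when the lever is shut and enters the cassette's window; it fits only with the cassette home within about 5 mm.
- overhang_edge (a point): Middle of the lower near edge of the press's overhead arm (x = -24, y = 0, z = 192 mm in the press's frame). Arm 50 wide (y), 25 thick, reaching back to a column at x = 90 to 120 mm. It hangs 15 mm past the grip block's centre when the cassette is home (block at x = -9, z = 36 to 76), so a hand straight down does not fit: lean it back to the mouth side (-x) by 30 to 40 degrees.
- home (a point): Point on the press where the cassette's origin lies when fully home (x = +30, y = 0, z = 20 mm in the press's frame); axes parallel to the press's, and to the cassette's when it is home.
- lever_hinge (a point): Centre of the lever's hinge pin on top of the overhead arm (x = +30, y = 0, z = 232 mm in the press's frame); the pin runs along the press's y; same axes as the press.
- lever_pad (a point): Centre of the upper face of the black pad at the lever's end, 97.5 mm along the lever from the hinge; pad 45 mm along the lever x 40 wide x 12 mm thick, its upper face 6 mm from the lever's centre line. Its x and z turn with the lever; z is the upper face's normal.
- lever (a joint): Lever angle, rad: 0 = shut (level, pointing from the hinge to the press's -x, end 120 mm from the hinge), positive = raised. Starts open at 0.75 to 1.05 and stays where it is left (stiff hinge, about 3 N at the pad); hard stop at 0.
- jar: Bystander: glass jar, 60 mm across, 60 mm tall, loose; origin at the centre of its underside.
- amber: Bystander: brown glass bottle, 86 mm across, 190 mm tall, loose; origin at the centre of its underside.
- rack: Bystander: white test-tube rack 80 (x) x 160 (y) mm, about 95 mm tall with its tubes, loose; origin at the centre of its underside.
Mind the look-alikes: they are no part of the job. Leave any red or turquoise look-alike of the cassette alone.

How it is judged:
By the outcome, as a careful person would: the job done as asked, in the order asked, and still so for the second after the job is handed in, with the robot touching nothing.
It also fails if it takes over 58 s, if anything falls off the work surface, if the arm or the gripper's body presses on something with over 40 N, if the wrist force passes 120 N, or if a joint passes its speed limit or range.

## Working session

There is one attempt and no reset: what is moved stays moved. The work goes in short steps, Python scripts to look and compute and a tool call to move; the robot and the scene stay as the last step left them, time stands still between calls to the robot, and variables do not carry over. Pictures are saved under pics/ and viewed, and the job is handed in when it is done.

Besides the shell and the picture viewer there is one more tool, called after "Call:" as name(argument=value, ...) on one line, values as JSON. move_arm: Moves the arm, as the interface text tells. Its arguments: {"type":"object","properties":{"commands":{"type":"array"},"jaw":{"type":"number"},"force":{"type":"number"}},"required":["commands"]}

```bash
ls; mkdir -p pics
python3 - <<'E'
from plant import ctrl
import cv2
s=ctrl.get_state(); print({k:(v) for k,v in s.items()})
for n in ["scene","top","wrist"]:
    im=ctrl.read_camera(n); cv2.imwrite(f"pics/{n}0.png",im[:,:,::-1]); print(n,ctrl.get_calibration(n))
print(ctrl.tip_extent)
E
```

```text
pics
{'time': 0.0, 'qpos': array([-1.38700968e+00,  2.87164885e-01,  1.57817187e+00,  1.47129752e-05,
        1.27857302e+00, -1.50001558e-01]), 'dq': array([ 8.78485265e-04,  6.10535546e-04,  1.65406233e-04,  5.10268339e-05,
        8.70451924e-04, -1.54617508e-04]), 'joint_efforts': array([ 1.07062999e-03, -4.05971897e+01, -2.92628288e+01, -1.34793063e-04,
        5.86094975e-03,  5.48333730e-06]), 'eef_pos': array([ 0.22106291, -0.63712297,  0.24395042]), 'tcp_rot': array([ 0.41056648,  0.57669721, -0.40942049,  0.57552616]), 'contact_force': array([ 0.11456032, -0.27067407,  0.06507616]), 'wrist_torque': array([0.02365308, 0.0352309 , 0.01058522]), 'opening': 1.0023689803452347}
scene {'camera_matrix': array([[440.44526797,   0.        , 259.56741166],
       [  0.        , 440.44526797, 193.28079702],
       [  0.        ,   0.        ,   1.        ]]), 'k1': -0.017920726356915027, 'camera_from_world': array([[-0.80052508,  0.59929104,  0.00313827,  0.45422512],
       [ 0.35819419,  0.48265626, -0.79921202, -0.02193931],
       [-0.48047531, -0.63866516, -0.60104101,  1.7996284
[... 403 characters left out ...]
.53308681],
       [ 0.09051164,  0.0064278 , -0.99587465,  1.4346049 ],
       [ 0.        ,  0.        ,  0.        ,  1.        ]])}
wrist {'camera_matrix': array([[323.14113716,   0.        , 253.67051403],
       [  0.        , 323.14113716, 201.36053445],
       [  0.        ,   0.        ,   1.        ]]), 'k1': -0.050923548693567765, 'mount': array([[ 9.20013753e-04, -2.60391805e-01,  9.65502595e-01,
        -1.28417622e-01],
       [-1.54397027e-04, -9.65503029e-01, -2.60391775e-01,
         6.71242632e-02],
       [ 9.99999565e-01,  9.04932835e-05, -9.28479786e-04,
        -6.09820808e-04],
       [ 0.00000000e+00,  0.00000000e+00,  0.00000000e+00,
         1.00000000e+00]])}
0.014
```

View pics/scene0.png

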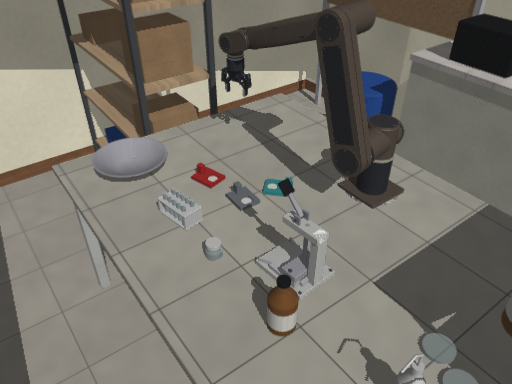

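View pics/top0.png

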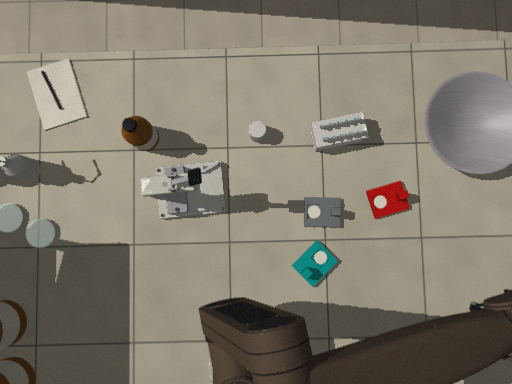

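View pics/wrist0.png

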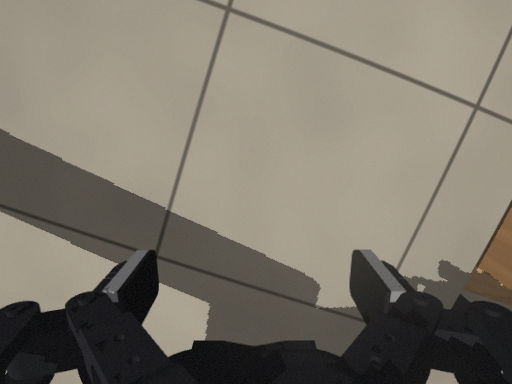

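The cassette (grey) is at top-view (322,212), with its window to the left. The press is at (190,190) with its mouth facing right (world -y). I'll zoom in.

```bash
cat > h.py <<'E'
import numpy as np, cv2
from plant import ctrl
from scipy.spatial.transform import Rotation as R
def wfc(n,s=None):
    c=ctrl.get_calibration(n)
    if n=="wrist":
        s=s or ctrl.get_state(); T=np.eye(4); T[:3,:3]=R.from_quat(s['tcp_rot']).as_matrix(); T[:3,3]=s['eef_pos']
        M=T@c['mount']
    else: M=np.linalg.inv(c['camera_from_world'])
    return c['camera_matrix'],c['k1'],M
def ray(cam,uv):
    K,k1,M=cam; d=np.array([(uv[0]-K[0,2])/K[0,0],(uv[1]-K[1,2])/K[1,1]])
    p=d.copy()
    for _ in range(20): p=d/(1+k1*(p@p))
    v=M[:3,:3]@np.array([p[0],p[1],1]); return M[:3,3],v/np.linalg.norm(v)
def plane(cam,uv,z):
    o,v=ray(cam,uv); return o+v*(z-o[2])/v[2]
def proj(cam,P):
    K,k1,M=cam; q=np.linalg.inv(M)@np.append(P,1); p=q[:2]/q[2]; p=p*(1+k1*(p@p)); return K[:2,:2]@p+K[:2,2]
def tri(obs):
    A=np.zeros((3,3));b=np.zeros(3);L=[]
    for cam,uv in obs:
        o,v=ray(cam,uv);P=np.eye(3)-np.outer(v,v);A+=P;b+=P@o;L.append((o,P))
    x=np.linalg.solve(A,b); return x,[float(np.linalg.norm(P@(x-o))) for o,P in L]
E
python3 - <<'E'
import cv2
t=cv2.imread('pics/top0.png'); s=cv2.imread('pics/scene0.png')
cv2.imwrite('pics/t_c.png',cv2.resize(t[140:240,120:250],None,fx=6,fy=6,interpolation=cv2.INTER_CUBIC))
cv2.imwrite('pics/t_k.png',cv2.resize(t[180:240,290:360],None,fx=8,fy=8,interpolation=cv2.INTER_CUBIC))
cv2.imwrite('pics/s_c.png',cv2.resize(s[170:300,220:350],None,fx=4.5,fy=4.5,interpolation=cv2.INTER_CUBIC))
E
```

```text
(no output)
```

View pics/t_c.png

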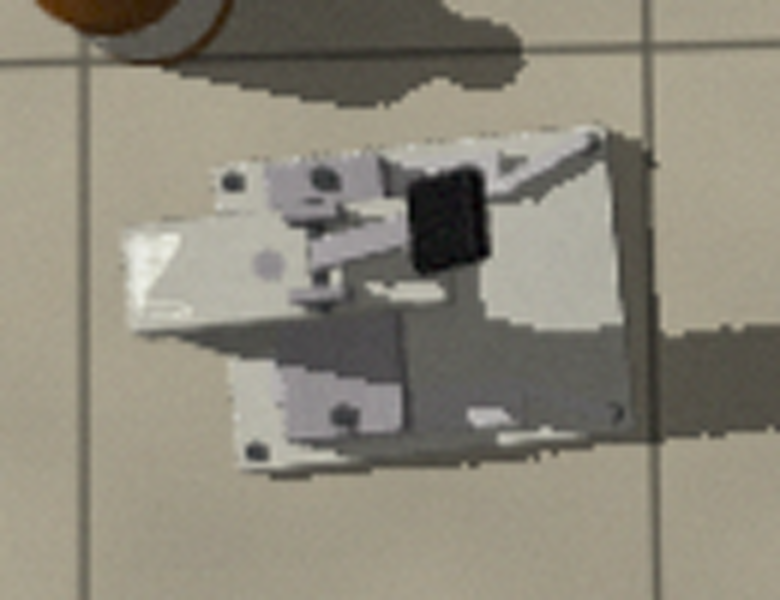

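View pics/t_k.png

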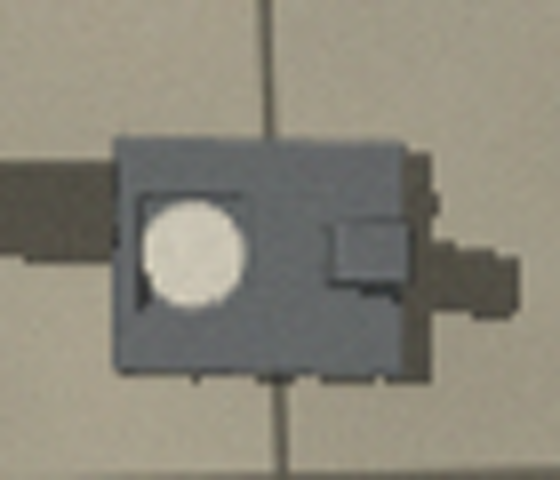

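View pics/s_c.png

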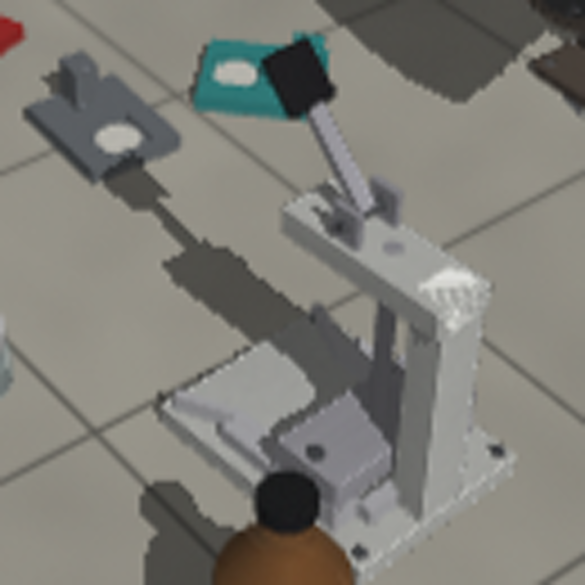

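```bash
cat > m1.py <<'E'
from h import *
T=wfc("top"); S=wfc("scene")
def f(p,s,o): return ((p[0]+.5)/s-.5+o[0],(p[1]+.5)/s-.5+o[1])
tk=lambda p:f(p,8,(290,180)); tc=lambda p:f(p,6,(120,140)); sc=lambda p:f(p,4.5,(220,170))
K=[(114,138),(406,142),(404,378),(114,376)]
P=np.array([plane(T,tk(p),.016) for p in K]); print(P.round(4)); print([np.linalg.norm(P[i]-P[(i+1)%4]).round(4) for i in range(4)], 'cassette centre',P.mean(0).round(4))
g=[(333,219),(410,220),(408,284),(330,280)]
G=np.array([plane(T,tk(p),.056) for p in g]); print('grip top',G.mean(0).round(4),[np.linalg.norm(G[i]-G[(i+1)%4]).round(4) for i in range(4)])
print('filter tri',tri([(T,tk((195,253))),(S,sc((118,137)))]), plane(T,tk((195,253)),.011))
print('grip top tri', tri([(T,tk((370,251))),(S,sc((78,62)))]))
B=[(600,128),(632,432),(238,474),(213,163)]
Q=np.array([plane(T,tc(p),.02) for p in B]); print(Q.round(4)); print([np.linalg.norm(Q[i]-Q[(i+1)%4]).round(4) for i in range(4)])
ax=(Q[3]-Q[0]+Q[2]-Q[1])[:2]; ax/=np.linalg.norm(ax); ay=(Q[0]-Q[1]+Q[3]-Q[2])[:2]; ay/=np.linalg.norm(ay)
print('press x dir',ax,np.degrees(np.arctan2(ax[1],ax[0])),'from y',np.degrees(np.arctan2(-ay[1],-ay[0])))
print('center',Q.mean(0),'origin',Q.mean(0)[:2]-0.0175*ax)
print('pad tri',tri([(T,tc((449,220))),(S,sc((298,77)))]))
print('mouth corner tri',tri([(T,tc((600,128))),(S,sc((160,402)))]))
E
python3 m1.py
```

```text
[[ 0.51   -0.1961  0.016 ]
 [ 0.5057 -0.3086  0.016 ]
 [ 0.4149 -0.3042  0.016 ]
 [ 0.4184 -0.1931  0.016 ]]
[np.float64(0.1126), np.float64(0.0908), np.float64(0.1112), np.float64(0.0917)] cassette centre [ 0.4622 -0.2505  0.016 ]
grip top [ 0.4623 -0.2871  0.056 ] [np.float64(0.0288), np.float64(0.024), np.float64(0.0291), np.float64(0.0229)]
filter tri (array([ 0.46496622, -0.22622349,  0.01134504]), [8.658211847843251e-05, 8.658211847840217e-05]) [ 0.46504875 -0.22631522  0.011     ]
grip top tri (array([ 0.46263771, -0.28752947,  0.0547384 ]), [0.0004988657336146478, 0.00049886573361468])
[[0.628  0.0622 0.02  ]
 [0.4702 0.0483 0.02  ]
 [0.4536 0.2507 0.02  ]
 [0.6148 0.2629 0.02  ]]
[np.float64(0.1585), np.float64(0.2031), np.float64(0.1617), np.float64(0.2012)]
press x dir [-0.07365347  0.99728389] 94.22385788546768 from y -175.3391801842394
center [0.54165673 0.15603845 0.02      ] origin [0.54294566 0.13858598]
pad tri (array([0.54683616, 0.09971373, 0.30191226]), [0.00013583989753045448, 0.00013583989753042732])
mouth corner tri (array([0.62912383, 0.06099411, 0.02141898]), [0.0016707399463635948, 0.0016707399463634345])
```

```bash
cat > goto.py <<'E'
from h import *
import sys
def plan(target,yawpush,s=None):
    """shift in units in current tool axes, then the roll needed; tool y -> -push direction"""
    s=s or ctrl.get_state(); M=R.from_quat(s['tcp_rot']).as_matrix()
    d=M.T@(np.array(target)-s['eef_pos'])/.025
    a=np.radians(yawpush); want=-np.array([np.cos(a),np.sin(a),0]); y=M[:,1]; x=M[:,0]
    ang=np.degrees(np.arctan2(np.dot(np.cross(y,want),x),np.dot(y,want)))
    return d.round(3),(ang/5).round(3)
E
python3 - <<'E'
from goto import *
s=ctrl.get_state(); M=R.from_quat(s['tcp_rot']).as_matrix(); print(M.round(3))
T=wfc("top")
for n,uv in dict(jartop=(257,129),rackc=(340,132),tealtop=(315,263),redc=(388,200)).items(): print(n,plane(T,uv,.05).round(3))
print(plan((.4626,-.2875,.18),87.8))
C=ctrl.get_calibration("wrist"); cam=(C['camera_matrix'],C['k1'],C['mount'])
for uv,z in [((131,252),-.0427),((157,252),-.0427),((157,252),-.057),((352,252),.0427),((376,252),.0427)]:
    o,v=ray(cam,uv); print((o+v*(z-o[2])/v[2]).round(4))
# j5 position: look at scene wrist
S=wfc("scene")
for h in (.1,.15,.2,.25): print(h, proj(S,s['eef_pos']+[0,0,h]).round(0))
E
```

```text
[[-0.     0.945  0.328]
 [ 0.002  0.328 -0.945]
 [-1.     0.    -0.002]]
jartop [ 0.719 -0.057  0.05 ]
rackc [ 0.703 -0.31   0.05 ]
tealtop [ 0.309 -0.22   0.05 ]
redc [ 0.492 -0.446  0.05 ]
(array([  2.592,  13.711, -10.048]), np.float64(22.265))
[-0.0271  0.0218 -0.0427]
[ 0.0005  0.0096 -0.0427]
[ 0.0442 -0.0099 -0.057 ]
[0.0028 0.0086 0.0427]
[-0.0233  0.0202  0.0427]
0.1 [236.  71.]
0.15 [235.  60.]
0.2 [235.  48.]
0.25 [234.  36.]
```

Run:
```python
import cv2
s=cv2.imread('pics/scene0.png'); w=cv2.imread('pics/wrist0.png')
cv2.imwrite('pics/s_h.png',cv2.resize(s[0:110,190:330],None,fx=5,fy=5,interpolation=cv2.INTER_CUBIC))
cv2.imwrite('pics/w_f.png',cv2.resize(w[230:384,0:512],None,fx=1.5,fy=1.5,interpolation=cv2.INTER_CUBIC))
```

```text
(no output)
```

View pics/s_h.png

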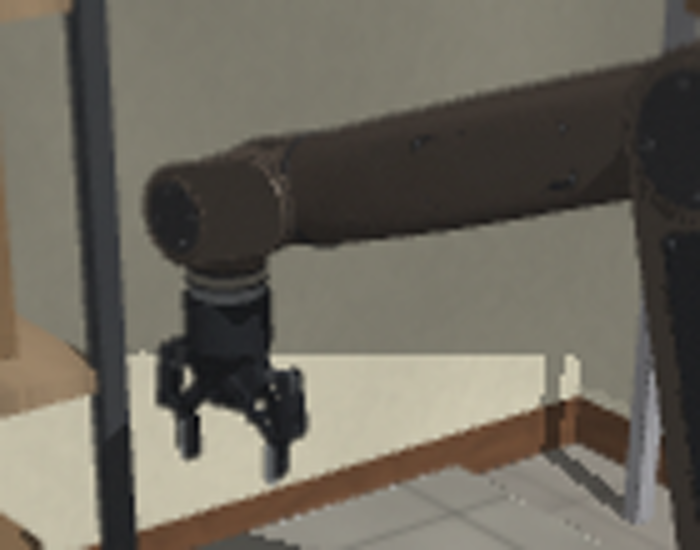

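The tool axis only stays vertical with the moves available (roll is about tool x), so the hand cannot be leaned back. My plan:
1. Nudge the lever further up so it clears the wrist.
2. Carry the cassette into the mouth with a vertical grip and release it.
3. Push it home with one open finger on its rear edge, with the hand beside the overhead arm.

First I'll take a closer look at the press.

```bash
cat >> goto.py <<'E'
PO=np.array([.543,.1386]); PY=94.4
def pw(x,y,z):
    a=np.radians(PY); c,s_=np.cos(a),np.sin(a)
    return np.array([PO[0]+c*x-s_*y,PO[1]+s_*x+c*y,z])
def wp(P):
    a=np.radians(PY); c,s_=np.cos(a),np.sin(a); d=np.array(P[:2])-PO
    return np.array([c*d[0]+s_*d[1],-s_*d[0]+c*d[1],P[2]])
E
python3 - <<'E'
from goto import *
print(pw(-.13,0,.33),plan(pw(-.13,0,.33),PY))
E
```

```text
[0.55297347 0.00898314 0.33      ] (array([ -3.388,  21.013, -20.079]), np.float64(20.945))
```

```bash
sed -i 's/want=-np.array/want=np.array/' goto.py
python3 - <<'E'
from goto import *
print(pw(-.13,0,.33),plan(pw(-.13,0,.33),PY))
E
```

```text
[0.55297347 0.00898314 0.33      ] (array([ -3.388,  21.013, -20.079]), np.float64(-15.055))
```

Call:
move_arm(commands=[-0.17, 1, -0.956, -0.75, -0.17, 1, -0.956, 0, -0.17, 1, -0.956, 0], jaw=0)

```text
time: 0.52
eef_pos: [0.2647, -0.5423, 0.2576]
tcp_rot: [0.391, 0.589, -0.391, 0.589]
contact_force: [0.4, -0.1, -0.3]
opening: 0.378
```

Run:
```python
from goto import *
print(plan(pw(-.13,0,.33),PY), ctrl.get_state()['qpos'])
```

```text
(array([ -2.877,  19.192, -15.843]), np.float64(-14.308)) [-1.28473690e+00  1.21654656e-01  1.74598191e+00  9.21857256e-05
  1.27501268e+00 -1.12915544e-01]
```

Call:
move_arm(commands=[-0.15, 0.96, -0.79, 0, -0.15, 0.96, -0.79, 0, -0.15, 0.96, -0.79, 0, -0.15, 0.96, -0.79, 0, -0.15, 0.96, -0.79, 0, -0.15, 0.96, -0.79, 0, -0.15, 0.96, -0.79, 0, -0.15, 0.96, -0.79, 0, -0.15, 0.96, -0.79, 0, -0.15, 0.96, -0.79, 0, -0.15, 0.96, -0.79, 0, -0.15, 0.96, -0.79, 0, -0.15, 0.96, -0.79, 0, -0.15, 0.96, -0.79, 0, -0.15, 0.96, -0.79, 0, -0.15, 0.96, -0.79, 0, -0.15, 0.96, -0.79, 0, -0.15, 0.96, -0.79, 0])

```text
time: 2.78
eef_pos: [0.5245, -0.047, 0.3254]
tcp_rot: [0.391, 0.589, -0.391, 0.589]
contact_force: [-0.9, -0.8, 0.6]
opening: 0.002
```

Call:
move_arm(commands=[0, 0, 0, -1, 0, 0, 0, -1, 0, 0, 0, -1, 0, 0, 0, -1, 0, 0, 0, -1, 0, 0, 0, -1, 0, 0, 0, -1, 0, 0, 0, -1, 0, 0, 0, -1, 0, 0, 0, -1, 0, 0, 0, -1, 0, 0, 0, -1, 0, 0, 0, -1, 0, 0, 0, -1, 0, 0, 0, -0.3])

```text
time: 4.65
eef_pos: [0.5241, -0.0479, 0.3252]
tcp_rot: [-0.027, 0.707, 0.027, 0.706]
contact_force: [0.0, -0.6, -0.1]
opening: 0.001
```

Run:
```python
from goto import *
s=ctrl.get_state();print(s['time'],s['qpos'],wp(s['eef_pos']),plan(pw(-.13,0,.33),PY))
im=ctrl.read_camera('wrist'); cv2.imwrite('pics/w1.png',im[:,:,::-1])
im=ctrl.read_camera('scene'); cv2.imwrite('pics/s1.png',im[:,:,::-1])
```

```text
4.65 [-2.84158744e-01 -9.79919829e-02  1.84503029e+00  2.29197223e-05
  1.39521787e+00 -3.60957445e-01] [-0.18454843  0.03315822  0.32521691] (array([-0.192,  2.182,  1.326]), np.float64(0.0))
```

View pics/w1.png

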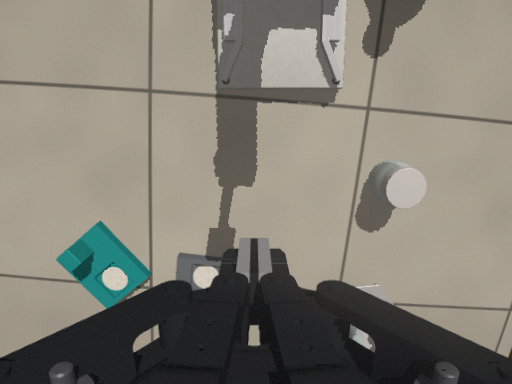

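View pics/s1.png

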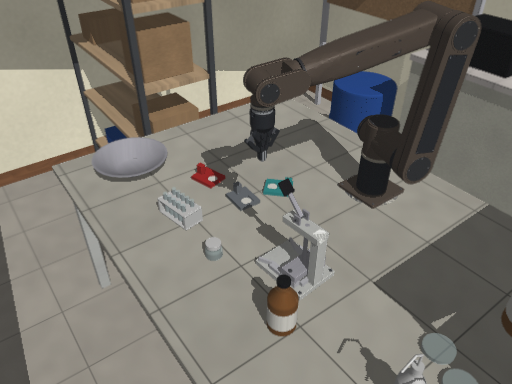

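The wrist view shows the mouth edge from (219,87) to (345,88), with the guides at (232,50) and (330,50). I'll check that against the model.

Run:
```python
from goto import *
W=wfc('wrist')
for uv in [(219,87),(345,88)]: print(plane(W,uv,.02).round(4), wp(plane(W,uv,.02)).round(4))
for uv,z in [((226,81),.034),((338,82),.034),((240,40),.034),((324,40),.034)]: print('guide',wp(plane(W,uv,z)).round(4))
for P in [(-.085,.08,.02),(-.085,-.08,.02),(-.03,.0475,.034),(-.03,-.0475,.034)]: print(proj(W,pw(*P)).round(1))
im=cv2.imread('pics/w1.png'); cv2.imwrite('pics/w1c.png',cv2.resize(im[0:110,190:370],None,fx=4,fy=4,interpolation=cv2.INTER_CUBIC))
```

```text
[0.4732 0.05   0.02  ] [-0.083   0.0764  0.02  ]
[0.6342 0.0614 0.02  ] [-0.084 -0.085  0.02 ]
guide [-0.0771  0.0662  0.034 ]
guide [-0.078  -0.0721  0.034 ]
guide [-0.0301  0.0484  0.034 ]
guide [-0.0298 -0.0525  0.034 ]
[216.2  88.6]
[341.1  88.8]
[240.8  39.9]
[319.8  40.1]
```

View pics/w1c.png

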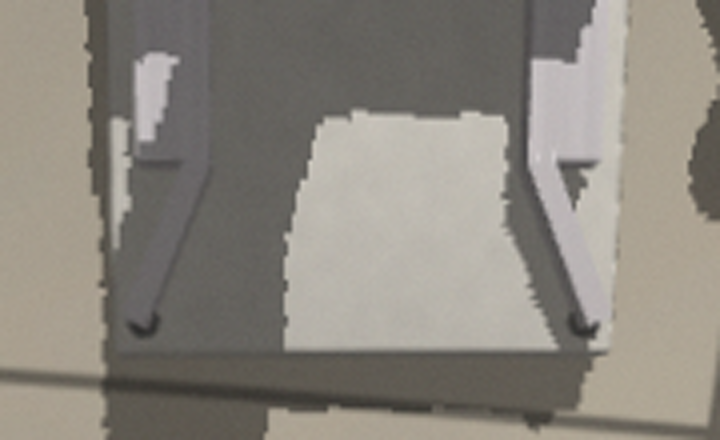

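```bash
sed -i 's/^PO=.*;/PO=np.array([.544,.1394]);/' goto.py
python3 - <<'E'
from goto import *
print(plan(pw(-.10,0,.306),PY))
E
```

```text
(array([0.773, 3.414, 1.363]), np.float64(-0.013))
```

Call:
move_arm(commands=[0.2, 0.88, 0.36, 0, 0.2, 0.88, 0.36, 0, 0.2, 0.88, 0.36, 0, 0.16, 0.78, 0.36, 0, 0, 0, 0, 0])

```text
time: 5.38
eef_pos: [0.5536, 0.0409, 0.306]
tcp_rot: [-0.027, 0.707, 0.028, 0.706]
contact_force: [-0.1, -0.4, 0.1]
opening: -0.003
```

Run:
```python
from goto import *
s=ctrl.get_state();print(s['time'],wp(s['eef_pos']))
im=ctrl.read_camera('scene'); cv2.imwrite('pics/s2.png',cv2.resize(im[90:250,210:370,::-1],None,fx=3.7,fy=3.7,interpolation=cv2.INTER_CUBIC))
```

```text
5.375 [-0.09890006 -0.00198164  0.30596871]
```

View pics/s2.png

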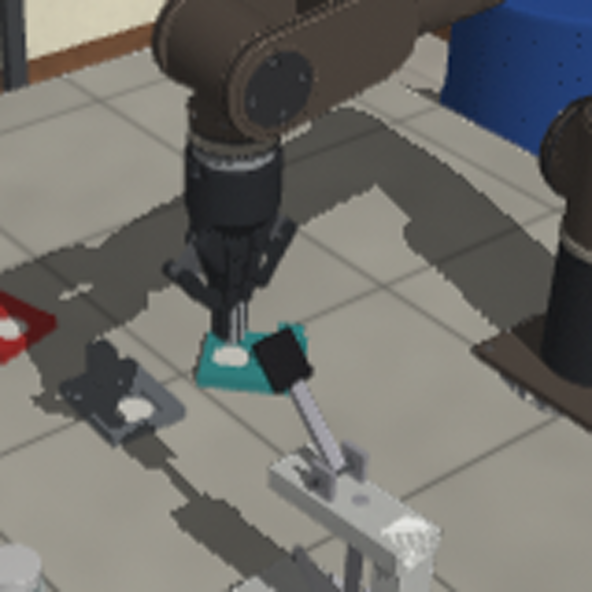

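Call:
move_arm(commands=[0, 0.5, 0, 0, 0, 0.5, 0, 0, 0, 0.4, 0, 0, 0, 0, 0, 0])

```text
time: 5.92
eef_pos: [0.5513, 0.0729, 0.3092]
tcp_rot: [-0.03, 0.706, 0.025, 0.707]
contact_force: [-1.6, -8.2, 5.4]
opening: 0.004
```

Call:
move_arm(commands=[0, 0.3, 0, 0, 0, 0.3, 0, 0, 0, 0, 0, 0])

```text
time: 6.3
eef_pos: [0.5512, 0.0885, 0.3094]
tcp_rot: [-0.029, 0.705, 0.025, 0.709]
contact_force: [1.5, -5.7, 4.4]
opening: 0.001
```

Run:
```python
from goto import *
s=ctrl.get_state();print(s['time'],wp(s['eef_pos']))
im=ctrl.read_camera('scene'); cv2.imwrite('pics/s3.png',cv2.resize(im[90:250,210:370,::-1],None,fx=3.7,fy=3.7,interpolation=cv2.INTER_CUBIC))
```

```text
6.3 [-0.05131724 -0.00327471  0.30938275]
```

View pics/s3.png

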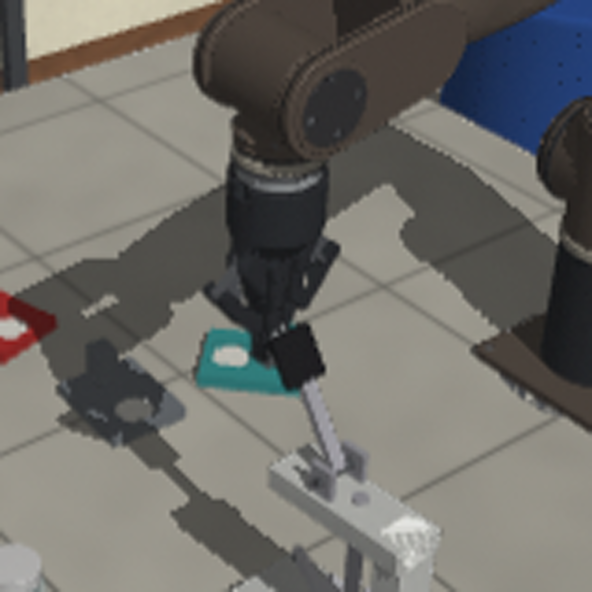

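The lever turns upward at about 6–8 N. I'll push it further.

Call:
move_arm(commands=[0, 0.3, 0, 0, 0, 0.3, 0, 0, 0, 0, 0, 0])

```text
time: 6.72
eef_pos: [0.5509, 0.1023, 0.3137]
tcp_rot: [-0.03, 0.703, 0.024, 0.71]
contact_force: [-2.1, -9.7, 15.2]
opening: 0.001
```

Call:
move_arm(commands=[0, 0.3, 0, 0, 0, 0.3, 0, 0, 0, 0, 0, 0])

```text
time: 7.1
eef_pos: [0.5509, 0.1047, 0.3151]
tcp_rot: [-0.039, 0.703, 0.012, 0.71]
contact_force: [-3.3, -45.3, 19.9]
opening: -0.002
```

That's the upper stop. I'll back off and go to the cassette.

Call:
move_arm(commands=[0, -0.8, 0, 0, 0, -1, 0, 0, 0, -1, 0, 0, 0, -1, 0, 0, 0, -1, 0, 0, 0, -1, 0, 0], jaw=85)

```text
time: 7.85
eef_pos: [0.5585, -0.025, 0.3064]
tcp_rot: [-0.027, 0.707, 0.027, 0.707]
contact_force: [0.2, -0.1, 0.5]
opening: 0.995
```

Run:
```python
from goto import *
s=ctrl.get_state();print(s['time'],s['eef_pos'],plan((.4626,-.2875,.17),87.8))
T=wfc('top');S=wfc('scene')
im=ctrl.read_camera('top'); cv2.imwrite('pics/t4.png',cv2.resize(im[140:240,120:250,::-1],None,fx=6,fy=6,interpolation=cv2.INTER_CUBIC))
im=ctrl.read_camera('scene'); cv2.imwrite('pics/s4.png',cv2.resize(im[170:300,220:350,::-1],None,fx=4.5,fy=4.5,interpolation=cv2.INTER_CUBIC))
```

```text
7.85 [ 0.55848345 -0.02501326  0.3063954 ] (array([  5.451, -10.178,  -4.627]), np.float64(1.318))
```

View pics/t4.png

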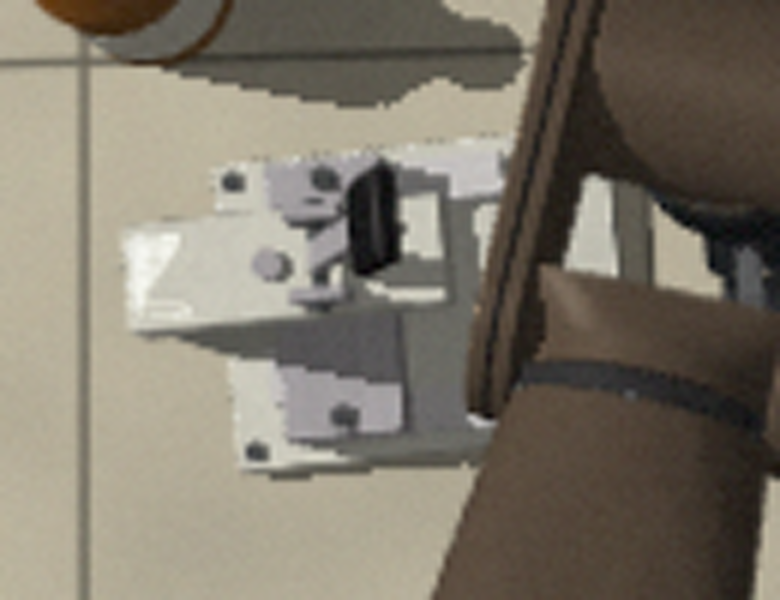

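View pics/s4.png

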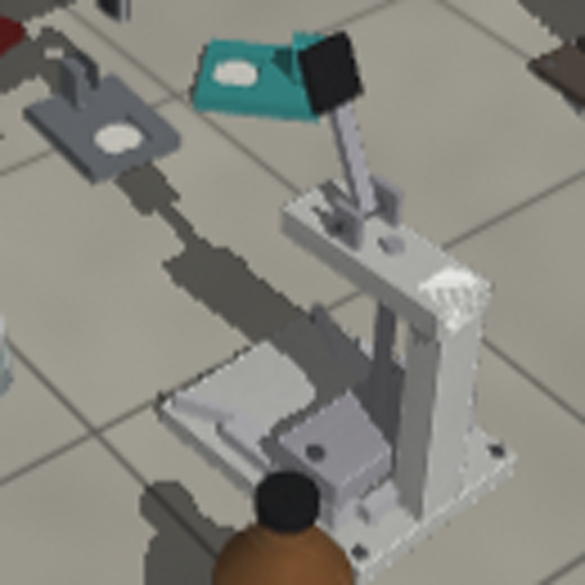

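Run:
```python
from goto import *
T=wfc('top');S=wfc('scene')
f=lambda p,s,o:((p[0]+.5)/s-.5+o[0],(p[1]+.5)/s-.5+o[1])
for p in [(470,400),(500,290),(525,200),(550,50)]:
  for z in (.5,.55): print(p,z,plane(T,f(p,6,(120,140)),z).round(3))
x,e=tri([(T,f((374,221),6,(120,140))),(S,f((330,73),4.5,(220,170)))]); print(x,e,wp(x))
```

```text
(470, 400) 0.5 [0.459 0.064 0.5  ]
(470, 400) 0.55 [0.456 0.057 0.55 ]
(500, 290) 0.5 [0.497 0.053 0.5  ]
(500, 290) 0.55 [0.492 0.047 0.55 ]
(525, 200) 0.5 [0.528 0.044 0.5  ]
(525, 200) 0.55 [0.522 0.038 0.55 ]
(550, 50) 0.5 [0.581 0.035 0.5  ]
(550, 50) 0.55 [0.571 0.029 0.55 ]
[0.54474833 0.12783953 0.32063606] [1.0333732370043653e-06, 1.0333732370492547e-06] [-1.15838097e-02  1.40785117e-04  3.20636061e-01]
```

Call:
move_arm(commands=[0.3, -0.99, -0.43, 0.13, 0.3, -0.99, -0.43, 0.13, 0.4, -0.99, -0.43, 0.13, 0.5, -0.99, -0.43, 0.13, 0.5, -0.99, -0.43, 0.13, 0.5, -0.99, -0.43, 0.13, 0.5, -0.99, -0.43, 0.13, 0.5, -0.99, -0.43, 0.13, 0.5, -0.99, -0.43, 0.13, 0.5, -0.99, -0.43, 0.13, 0, 0, 0, 0])

```text
time: 9.32
eef_pos: [0.4568, -0.2745, 0.1928]
tcp_rot: [0.015, 0.708, -0.013, 0.706]
contact_force: [-1.0, 0.3, -0.2]
opening: 0.998
```

Run:
```python
from goto import *
s=ctrl.get_state();print(s['time'],s['eef_pos'],plan((.4626,-.2875,.12),87.8))
im=ctrl.read_camera('wrist'); cv2.imwrite('pics/w5.png',im[:,:,::-1])
W=wfc('wrist',s); print(proj(W,np.array([.4626,-.2875,.056])))
```

```text
9.325 [ 0.45678965 -0.27450669  0.19282783] (array([ 2.912, -0.517,  0.258]), np.float64(-0.006))
[260.23359626 211.0728552 ]
```

View pics/w5.png

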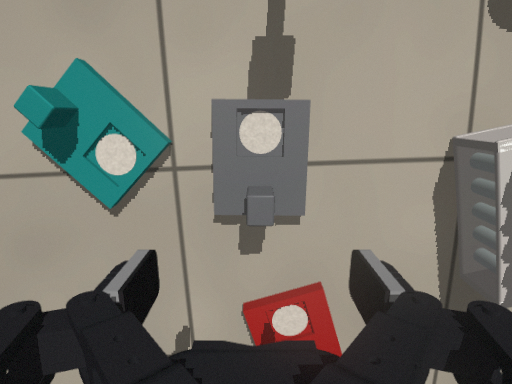

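The predicted grip position (260,211) matches the block top seen at (260,209). Descending to grasp.

Call:
move_arm(commands=[0, -0.4, 0.13, 0, 0, -0.36, 0.13, 0, 0.8, 0, 0, 0, 0.8, 0, 0, 0, 0.8, 0, 0, 0, 0.8, 0, 0, 0, 0.8, 0, 0, 0, 0.8, 0, 0, 0, 0.7, 0, 0, 0, 0.6, 0, 0, 0, 0, 0, 0, 0])

```text
time: 10.75
eef_pos: [0.4627, -0.2934, 0.0402]
tcp_rot: [0.014, 0.708, -0.012, 0.706]
contact_force: [0.4, 0.6, -0.0]
opening: 0.993
```

Run:
```python
from goto import *
s=ctrl.get_state();print(s['time'],s['eef_pos'],s['contact_force'],plan((.4626,-.2935,.04),87.8))
im=ctrl.read_camera('wrist'); cv2.imwrite('pics/w6.png',im[:,:,::-1])
```

```text
10.75 [ 0.46267321 -0.29340155  0.04021377] [ 0.40191481  0.64453656 -0.02249545] (array([ 0.009, -0.004, -0.003]), np.float64(0.017))
```

View pics/w6.png

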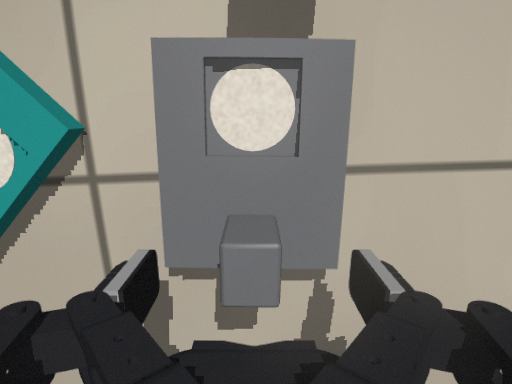

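The block, at (251,260), is centred between the pads. Closing.

Call:
move_arm(commands=[0, 0, 0, 0, 0, 0, 0, 0, 0, 0, 0, 0, 0, 0, 0, 0, 0, 0, 0, 0, 0, 0, 0, 0], jaw=10, force=45)

```text
time: 11.55
eef_pos: [0.4636, -0.2945, 0.0422]
tcp_rot: [0.013, 0.707, -0.013, 0.707]
contact_force: [0.0, -1.0, 4.6]
opening: 0.268
```

Call:
move_arm(commands=[-0.5, 0, 0, 0, -0.7, 0, 0, 0, -0.8, 0, 0, 0, 0, 0, 0, 0])

```text
time: 12.05
eef_pos: [0.4645, -0.2951, 0.0942]
tcp_rot: [0.012, 0.706, -0.014, 0.708]
contact_force: [-0.0, -0.2, -2.0]
opening: 0.273
```

Run:
```python
from goto import *
s=ctrl.get_state();print(s['time'],s['eef_pos'],s['contact_force'],s['opening'],plan(pw(-.19,0,.09),PY))
im=ctrl.read_camera('wrist'); cv2.imwrite('pics/w7.png',im[:,:,::-1])
im=ctrl.read_camera('scene'); cv2.imwrite('pics/s7.png',im[:,:,::-1])
```

```text
12.05 [ 0.46448378 -0.29508471  0.09417108] [-0.00769181 -0.20482906 -1.98168271] 0.2733041305213168 (array([0.147, 9.935, 3.398]), np.float64(-1.304))
```

View pics/w7.png

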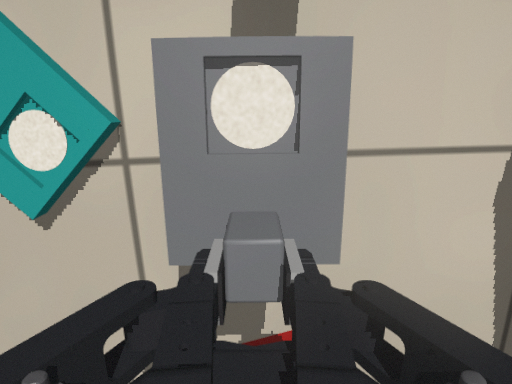

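View pics/s7.png

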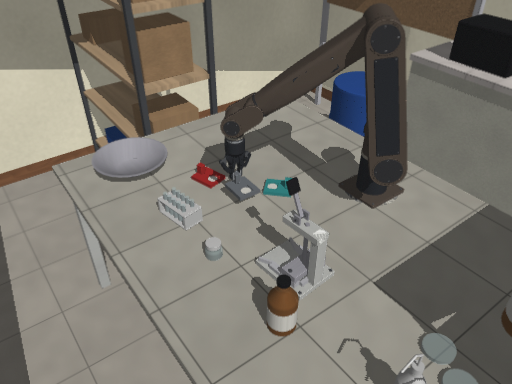

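Call:
move_arm(commands=[0, 0.97, 0.34, -0.13, 0, 0.97, 0.34, -0.13, 0, 0.97, 0.34, -0.13, 0, 0.97, 0.34, -0.13, 0, 0.97, 0.34, -0.13, 0, 0.97, 0.34, -0.13, 0, 0.97, 0.34, -0.13, 0, 0.97, 0.34, -0.13, 0, 0.97, 0.34, -0.13, 0, 0.97, 0.34, -0.13, 0, 0, 0, 0])

```text
time: 13.52
eef_pos: [0.5441, -0.049, 0.0903]
tcp_rot: [-0.028, 0.707, 0.028, 0.706]
contact_force: [0.4, -0.7, -1.5]
opening: 0.276
```

Run:
```python
from goto import *
s=ctrl.get_state();print(s['time'],s['eef_pos'],s['contact_force'],s['opening'],wp(s['eef_pos']),plan(pw(-.112,0,.066),PY))
im=ctrl.read_camera('wrist'); cv2.imwrite('pics/w8.png',im[:,:,::-1])
im=ctrl.read_camera('scene'); cv2.imwrite('pics/s8.png',cv2.resize(im[120:300,200:380,::-1],None,fx=3.3,fy=3.3,interpolation=cv2.INTER_CUBIC))
```

```text
13.525 [ 0.54409612 -0.04898487  0.09034274] [ 0.44868066 -0.68929977 -1.45531244] 0.27587918041999965 [-0.18783703  0.01435687  0.09034274] (array([0.975, 3.031, 0.583]), np.float64(0.024))
```

View pics/w8.png

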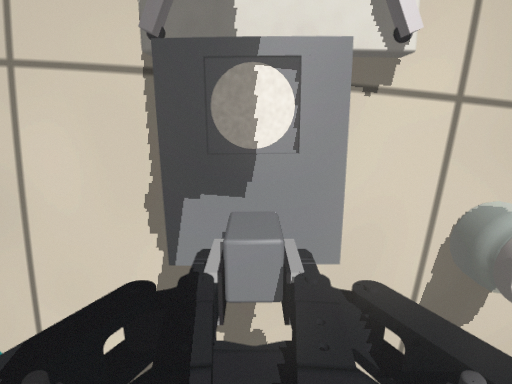

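View pics/s8.png

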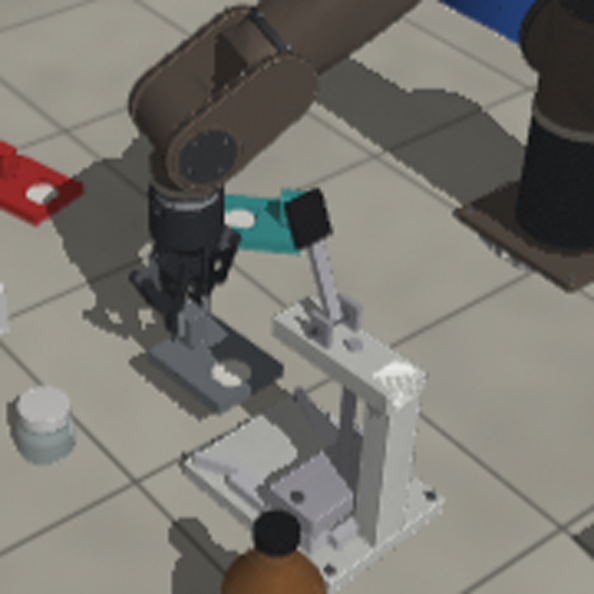

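Run:
```python
from goto import *
W=wfc('wrist')
for uv,z in [((155,36),.034),((404,37),.034),((148,53),.02),((414,52),.02),((153,38),.0645),((353,37),.0645),((168,265),.0645),((340,264),.0645)]: print(uv,wp(plane(W,uv,z)).round(4))
```

```text
(155, 36) [-0.0815  0.0658  0.034 ]
(404, 37) [-0.0815 -0.0668  0.034 ]
(148, 53) [-0.0875  0.0744  0.02  ]
(414, 52) [-0.0864 -0.0795  0.02  ]
(153, 38) [-0.0891  0.058   0.0645]
(353, 37) [-0.0887 -0.0307  0.0645]
(168, 265) [-0.1989  0.0584  0.0645]
(340, 264) [-0.1982 -0.032   0.0645]
```

Call:
move_arm(commands=[0, 0.3, 0.3, 0, 0.1, 0.6, 0.285, 0, 0.2, 0.6, 0, 0, 0.2, 0.4, 0, 0, 0.3, 0, 0, 0, 0.27, 0, 0, 0, 0, 0, 0, 0])

```text
time: 14.5
eef_pos: [0.5551, -0.0023, 0.0639]
tcp_rot: [-0.027, 0.707, 0.027, 0.706]
contact_force: [0.7, -0.0, -1.8]
opening: 0.274
```

Run:
```python
from goto import *
s=ctrl.get_state();print(s['time'],s['contact_force'],s['opening'],wp(s['eef_pos']))
im=ctrl.read_camera('wrist'); cv2.imwrite('pics/w9.png',im[:,:,::-1])
im=ctrl.read_camera('scene'); cv2.imwrite('pics/s9.png',cv2.resize(im[120:300,200:380,::-1],None,fx=3.3,fy=3.3,interpolation=cv2.INTER_CUBIC))
```

```text
14.5 [ 0.74276144 -0.02557068 -1.77854373] 0.2739900764014124 [-0.1420876  -0.00023917  0.06387336]
```

View pics/w9.png

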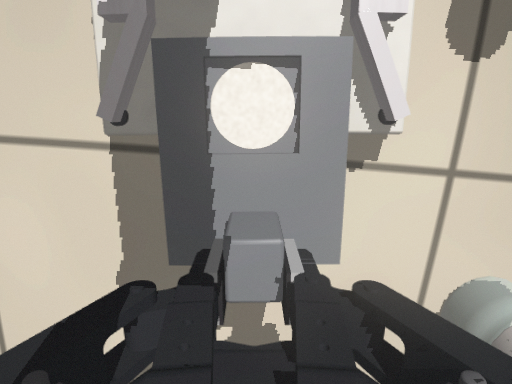

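View pics/s9.png

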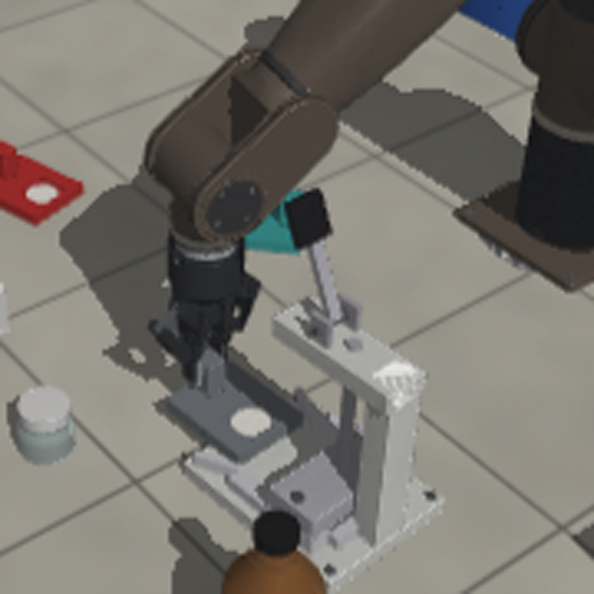

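Call:
move_arm(commands=[0, 0.3, 0, 0, 0, 0.3, 0, 0, 0, 0.3, 0, 0, 0, 0.2, 0, 0, 0.05, 0, 0, 0, 0, 0, 0, 0])

```text
time: 15.35
eef_pos: [0.5536, 0.0254, 0.0634]
tcp_rot: [-0.027, 0.707, 0.027, 0.706]
contact_force: [-0.2, -1.0, -2.1]
opening: 0.274
```

Run:
```python
from goto import *
s=ctrl.get_state();print(s['time'],s['contact_force'],s['opening'],wp(s['eef_pos']))
im=ctrl.read_camera('wrist'); cv2.imwrite('pics/w10.png',im[:,:,::-1])
im=ctrl.read_camera('scene'); cv2.imwrite('pics/s10.png',cv2.resize(im[120:300,200:380,::-1],None,fx=3.3,fy=3.3,interpolation=cv2.INTER_CUBIC))
```

```text
15.35 [-0.24210152 -1.04729867 -2.08743186] 0.2742014037334484 [-0.11441249 -0.00079382  0.06339902]
```

View pics/w10.png

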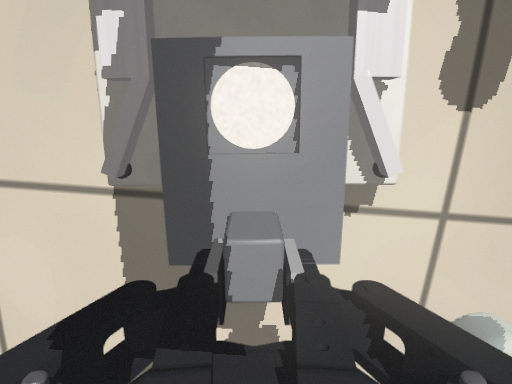

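View pics/s10.png

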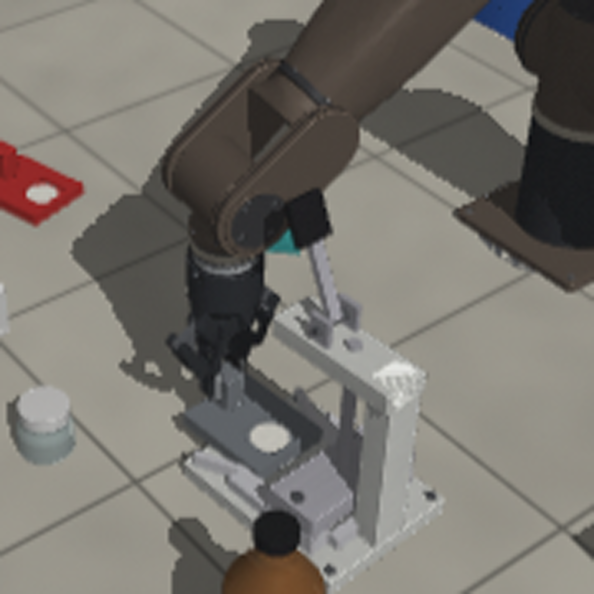

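Call:
move_arm(commands=[0, 0.2, 0, 0, 0.05, 0, 0, 0, 0, 0, 0, 0])

```text
time: 15.82
eef_pos: [0.5533, 0.0304, 0.0623]
tcp_rot: [-0.027, 0.707, 0.027, 0.707]
contact_force: [0.5, -0.3, -1.2]
opening: 0.27
```

Call:
move_arm(commands=[0.05, 0, 0, 0, 0, 0, 0, 0])

```text
time: 16.08
eef_pos: [0.5534, 0.0303, 0.0621]
tcp_rot: [-0.027, 0.707, 0.027, 0.706]
contact_force: [-3.7, -0.4, 5.7]
opening: 0.271
```

Call:
move_arm(commands=[0, 0, 0, 0, 0, 0, 0, 0, 0, 0, 0, 0, 0, 0, 0, 0, 0, 0, 0, 0, 0, -0.4, 0, 0, 0, -0.7, 0, 0, 0, -0.8, 0, 0, 0, -0.6, 0, 0, 0, 0, 0, 0], jaw=85)

```text
time: 17.32
eef_pos: [0.5583, -0.0336, 0.0612]
tcp_rot: [-0.026, 0.707, 0.026, 0.707]
contact_force: [-0.1, 0.3, -0.5]
opening: 1.0
```

Run:
```python
from goto import *
s=ctrl.get_state();print(s['time'],s['contact_force'],s['opening'],wp(s['eef_pos']))
im=ctrl.read_camera('wrist'); cv2.imwrite('pics/w11.png',im[:,:,::-1])
im=ctrl.read_camera('scene'); cv2.imwrite('pics/s11.png',cv2.resize(im[120:300,200:380,::-1],None,fx=3.3,fy=3.3,interpolation=cv2.INTER_CUBIC))
print(plan(pw(-.16,.084,.0621),PY))
```

```text
17.325 [-0.12303572  0.31040691 -0.54762262] 0.9995588630238561 [-0.17354726 -0.00098337  0.06118969]
(array([-0.044,  0.483, -3.39 ]), np.float64(-0.015))
```

View pics/w11.png

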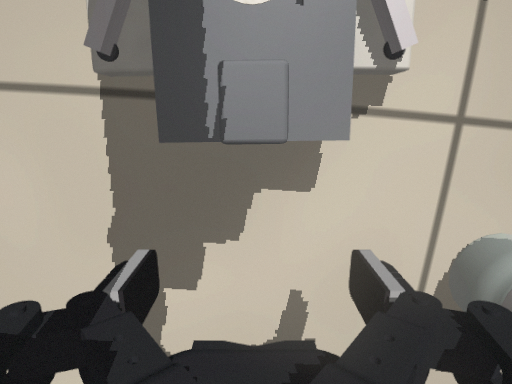

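View pics/s11.png

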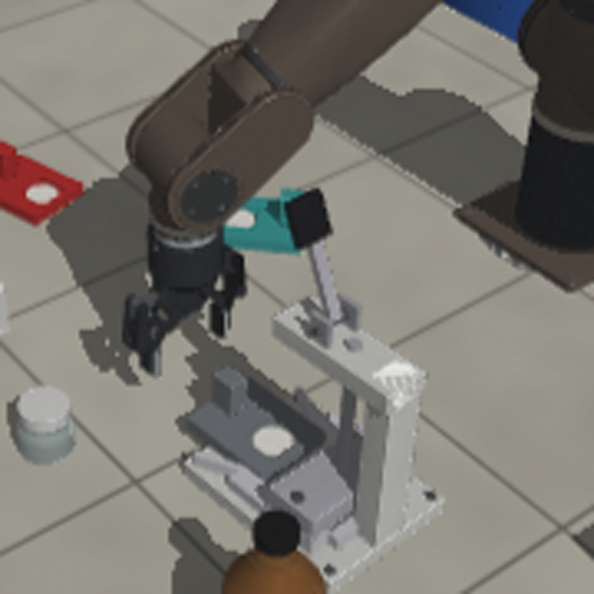

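Call:
move_arm(commands=[0, 0, -0.8, 0, 0, 0, -0.9, 0, 0, 0, -0.9, 0, 0, 0, -0.79, 0, 0.6, 0, 0, 0, 0.5, 0, 0, 0, 0.3, 0, 0, 0, 0, 0, 0, 0])

```text
time: 18.42
eef_pos: [0.4733, -0.0382, 0.025]
tcp_rot: [-0.027, 0.707, 0.027, 0.706]
contact_force: [0.3, -0.5, -0.4]
opening: 0.996
```

Run:
```python
from goto import *
s=ctrl.get_state();print(s['time'],s['contact_force'],s['opening'],wp(s['eef_pos']))
im=ctrl.read_camera('wrist'); cv2.imwrite('pics/w12.png',im[:,:,::-1])
W=wfc('wrist',s)
im=ctrl.read_camera('scene'); cv2.imwrite('pics/s12.png',cv2.resize(im[120:300,200:380,::-1],None,fx=3.3,fy=3.3,interpolation=cv2.INTER_CUBIC))
```

```text
18.425 [ 0.29833815 -0.54066593 -0.35599185] 0.9959899885323386 [-0.1716274   0.08414424  0.02496105]
```

View pics/w12.png

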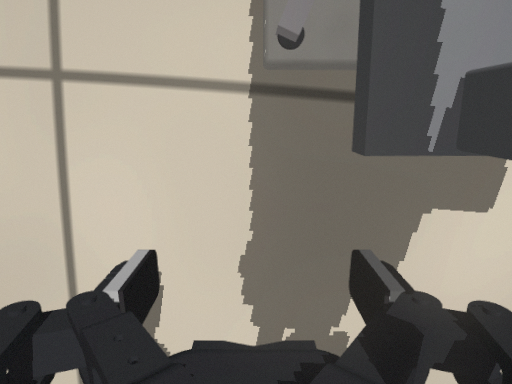

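View pics/s12.png

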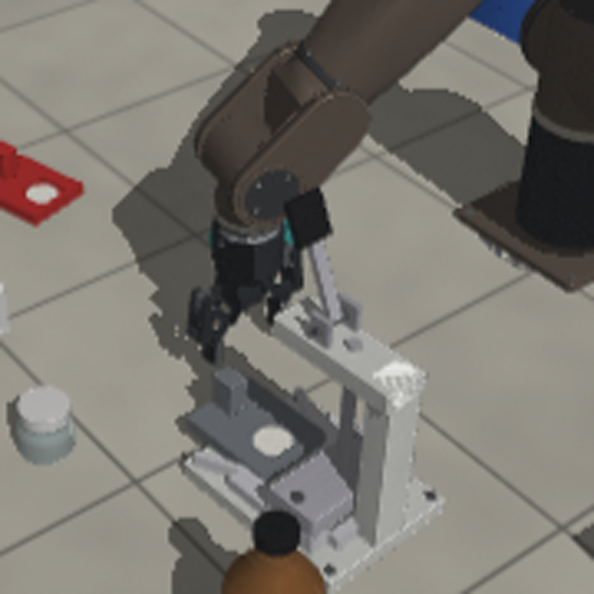

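Call:
move_arm(commands=[0, 0.5, 0, 0, 0, 0.5, 0, 0, 0, 0.4, 0, 0, 0, 0.3, 0, 0, 0, 0.3, 0, 0, 0, 0.3, 0, 0, 0, 0.3, 0, 0, 0, 0.3, 0, 0])

```text
time: 19.52
eef_pos: [0.4681, 0.0342, 0.0262]
tcp_rot: [-0.027, 0.707, 0.027, 0.707]
contact_force: [-0.5, -2.9, 1.3]
opening: 0.995
```

Run:
```python
from goto import *
s=ctrl.get_state();print(s['time'],s['contact_force'],s['opening'],wp(s['eef_pos']))
im=ctrl.read_camera('wrist'); cv2.imwrite('pics/w13.png',im[:,:,::-1])
im=ctrl.read_camera('top'); cv2.imwrite('pics/t13.png',cv2.resize(im[130:260,120:250,::-1],None,fx=4.5,fy=4.5,interpolation=cv2.INTER_CUBIC))
im=ctrl.read_camera('scene'); cv2.imwrite('pics/s13.png',cv2.resize(im[120:300,200:380,::-1],None,fx=3.3,fy=3.3,interpolation=cv2.INTER_CUBIC))
```

```text
19.525 [-0.48184397 -2.92957862  1.33997314] 0.9946511791434783 [-0.09908472  0.08375618  0.02616123]
```

View pics/w13.png

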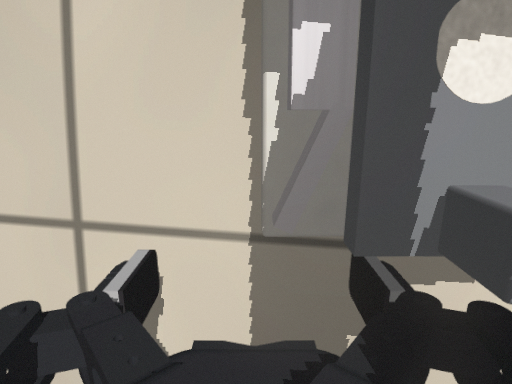

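View pics/s13.png

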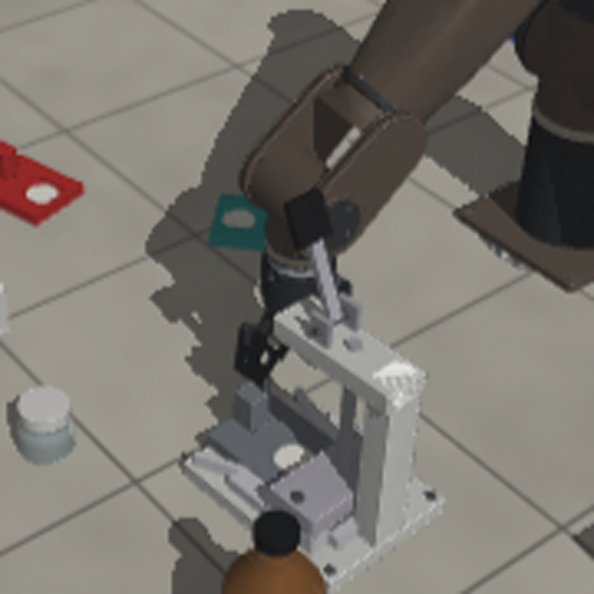

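View pics/t13.png

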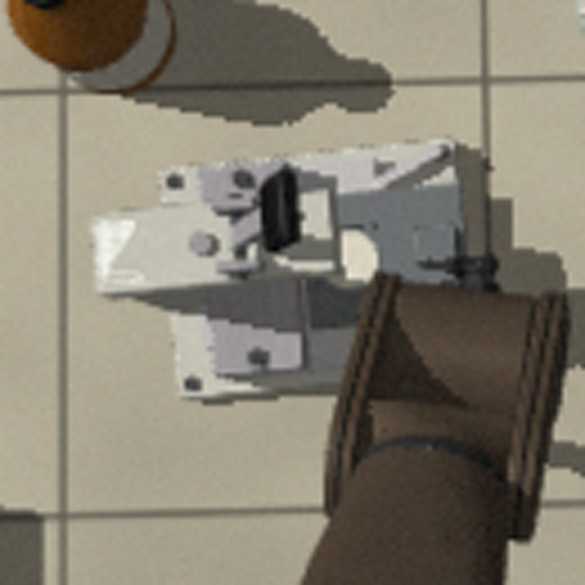

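Run:
```python
from goto import *
T=wfc('top')
f=lambda p,s,o:((p[0]+.5)/s-.5+o[0],(p[1]+.5)/s-.5+o[1])
for p,z in [((385,274),.25),((560,295),.25),((333,440),.3),((345,395),.25)]: print(p,wp(plane(T,f(p,4.5,(120,130)),z)).round(3))
for p,z in [((103,297),.217),((235,275),.217),((95,217),.217)]: print('arm',p,wp(plane(T,f(p,4.5,(120,130)),z)).round(3))
```

```text
(385, 274) [-0.057  0.033  0.25 ]
(560, 295) [-0.157  0.056  0.25 ]
(333, 440) [-0.026  0.127  0.3  ]
(345, 395) [-0.028  0.101  0.25 ]
arm (103, 297) [0.115 0.027 0.217]
arm (235, 275) [0.035 0.021 0.217]
arm (95, 217) [ 0.116 -0.022  0.217]
```

Pushing works at about 3 N and the housing clears the overhead arm by at least 8 mm. Continuing.

Call:
move_arm(commands=[0, 0.3, 0, 0, 0, 0.3, 0, 0, 0, 0.3, 0, 0, 0, 0.3, 0, 0, 0, 0.3, 0, 0, 0, 0.3, 0, 0])

```text
time: 20.42
eef_pos: [0.4645, 0.0793, 0.026]
tcp_rot: [-0.027, 0.707, 0.027, 0.707]
contact_force: [-1.0, -2.3, 0.3]
opening: 0.997
```

Run:
```python
from goto import *
s=ctrl.get_state();print(s['time'],s['contact_force'],s['opening'],wp(s['eef_pos']))
im=ctrl.read_camera('top'); cv2.imwrite('pics/t14.png',cv2.resize(im[130:260,120:250,::-1],None,fx=4.5,fy=4.5,interpolation=cv2.INTER_CUBIC))
im=ctrl.read_camera('scene'); cv2.imwrite('pics/s14.png',cv2.resize(im[120:300,200:380,::-1],None,fx=3.3,fy=3.3,interpolation=cv2.INTER_CUBIC))
```

```text
20.425 [-1.01396059 -2.31232103  0.34792297] 0.9972582883248873 [-0.05382027  0.08388829  0.02603688]
```

View pics/t14.png

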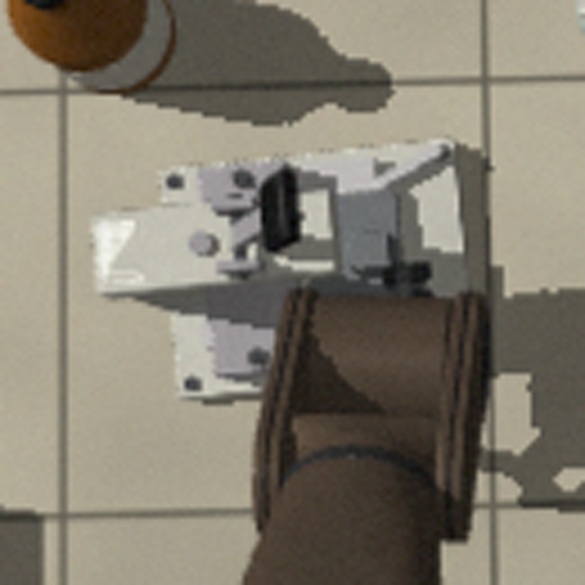

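View pics/s14.png

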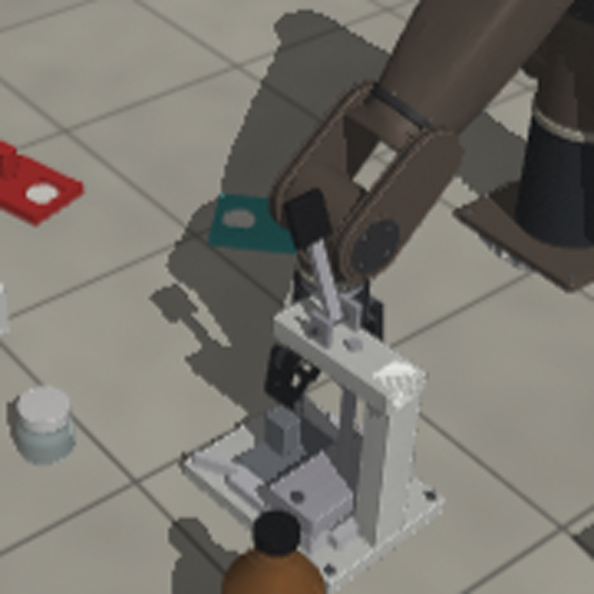

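Call:
move_arm(commands=[0, 0.2, 0, 0, 0, 0.2, 0, 0, 0, 0.15, 0, 0, 0, 0, 0, 0])

```text
time: 21.02
eef_pos: [0.4636, 0.0929, 0.0261]
tcp_rot: [-0.027, 0.706, 0.027, 0.707]
contact_force: [0.2, -0.4, -0.7]
opening: 0.994
```

Call:
move_arm(commands=[0, 0.1, 0, 0, 0, 0.1, 0, 0, 0, 0, 0, 0])

```text
time: 21.4
eef_pos: [0.4636, 0.096, 0.0261]
tcp_rot: [-0.028, 0.706, 0.026, 0.707]
contact_force: [-1.3, -8.4, -0.3]
opening: 0.996
```

Call:
move_arm(commands=[0, 0.12, 0, 0, 0, 0.12, 0, 0, 0, 0, 0, 0])

```text
time: 21.78
eef_pos: [0.4642, 0.0967, 0.0264]
tcp_rot: [-0.031, 0.706, 0.022, 0.707]
contact_force: [-0.4, -33.4, 0.9]
opening: 0.996
```

Run:
```python
from goto import *
s=ctrl.get_state();print(s['time'],s['contact_force'],s['opening'],wp(s['eef_pos']))
im=ctrl.read_camera('wrist'); cv2.imwrite('pics/w15.png',im[:,:,::-1])
im=ctrl.read_camera('top'); cv2.imwrite('pics/t15.png',cv2.resize(im[130:260,120:250,::-1],None,fx=4.5,fy=4.5,interpolation=cv2.INTER_CUBIC))
```

```text
21.775 [ -0.39606141 -33.43875138   0.88478483] 0.9958194535192274 [-0.03642458  0.08288522  0.02643031]
```

View pics/w15.png

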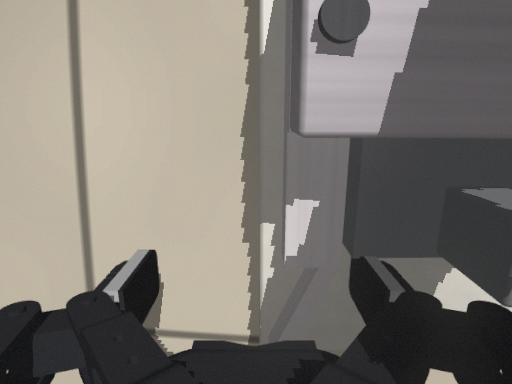

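View pics/t15.png

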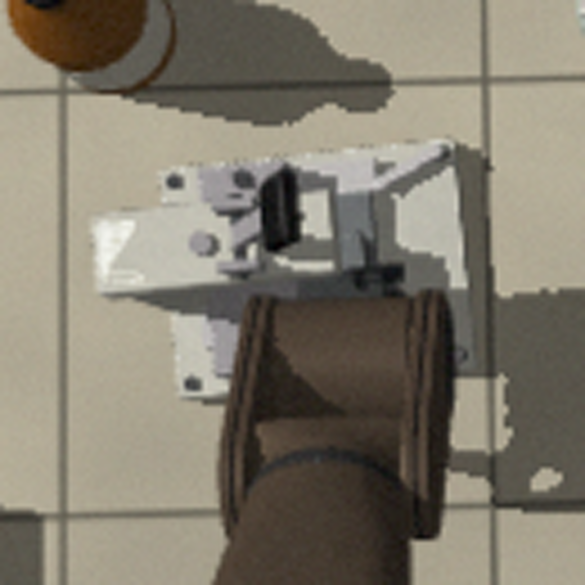

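The cassette stopped hard at hand x = -36.4 mm, against a prediction of -36, so it is home. I'll back off, rise and verify.

Call:
move_arm(commands=[0, -0.5, 0, 0, 0, -0.8, 0, 0, 0, -1, 0, 0, 0, -1, 0, 0, 0, -1, 0, 0, 0, -1, 0, 0, -0.5, -0.6, 0, 0, -1, 0, 0, 0, -1, 0, 0, 0, -1, 0, 0, 0, -1, 0, 0, 0, 0, 0, 0, 0])

```text
time: 23.38
eef_pos: [0.4758, -0.0438, 0.1415]
tcp_rot: [-0.028, 0.704, 0.027, 0.709]
contact_force: [-0.5, -0.1, -0.8]
opening: 0.994
```

Run:
```python
from goto import *
s=ctrl.get_state();print(s['time'],s['contact_force'],s['opening'],wp(s['eef_pos']),plan(pw(-.12,0,.30),PY))
im=ctrl.read_camera('wrist'); cv2.imwrite('pics/w16.png',im[:,:,::-1])
im=ctrl.read_camera('scene'); cv2.imwrite('pics/s16.png',cv2.resize(im[120:300,200:380,::-1],None,fx=3.3,fy=3.3,interpolation=cv2.INTER_CUBIC))
```

```text
23.375 [-0.50114861 -0.07805104 -0.75219355] 0.9943011367302502 [-0.17741051  0.08209393  0.14146747] (array([-6.326,  2.284,  3.322]), np.float64(0.001))
```

View pics/w16.png

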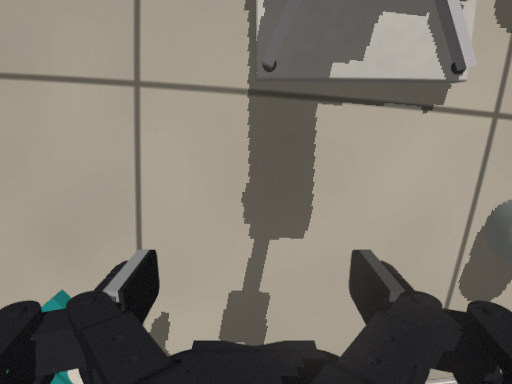

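View pics/s16.png

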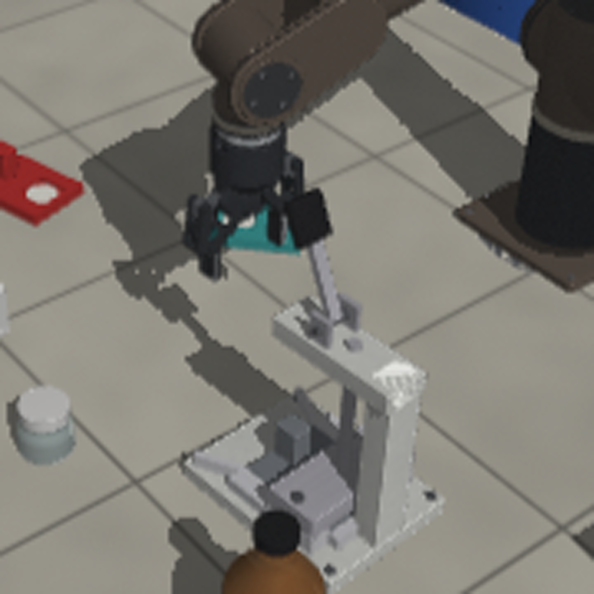

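Run:
```python
from goto import *
im=ctrl.read_camera('top'); cv2.imwrite('pics/t16.png',cv2.resize(im[150:230,140:240,::-1],None,fx=7,fy=7,interpolation=cv2.INTER_CUBIC))
```

```text
(no output)
```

View pics/t16.png

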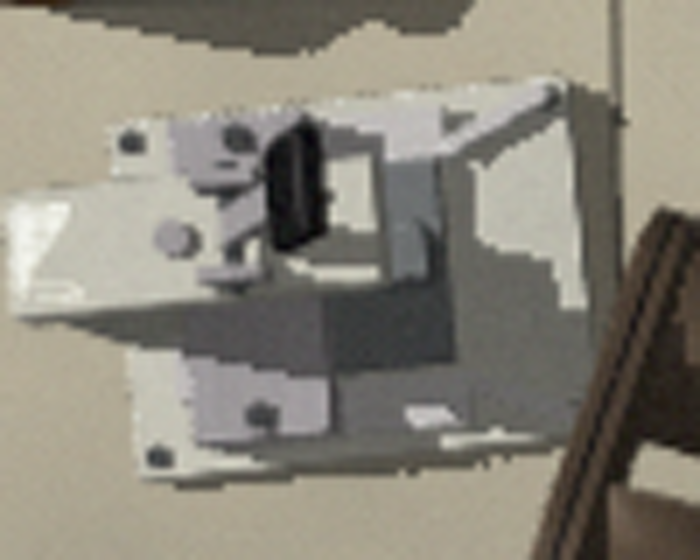

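Run:
```python
from goto import *
T=wfc('top')
f=lambda p,s,o:((p[0]+.5)/s-.5+o[0],(p[1]+.5)/s-.5+o[1])
for p in [(438,160),(455,360)]: print('rear',wp(plane(T,f(p,7,(140,150)),.036)).round(4))
for p in [(330,375),(330,435)]: print('bar front',wp(plane(T,f(p,7,(140,150)),.065)).round(4))
s=ctrl.get_state(); print(plan(pw(.006,0,.40),PY))
```

```text
rear [-0.0281 -0.0452  0.036 ]
rear [-0.0276  0.043   0.036 ]
bar front [0.0226 0.0464 0.065 ]
bar front [0.0249 0.0719 0.065 ]
(array([-10.49 ,   7.315,   3.365]), np.float64(-0.002))
```

The rear edge reads x = -28 mm at both sides, about -26.5 after the bar-edge bias, so the cassette is square and home. Next is the lever.

Call:
move_arm(commands=[-1, 0, 0.48, 0, -1, 0, 0.48, 0, -1, 0, 0.48, 0, -1, 0, 0.48, 0, -1, 0, 0.48, 0, -1, 0, 0.48, 0, -1, 0, 0.48, 0, -0.87, 0.6, 0, 0, -0.87, 0.6, 0, 0, -0.87, 0.6, 0, 0, -0.87, 0.6, 0, 0, 0, 0.98, 0, 0, 0, 0.98, 0, 0, 0, 0.98, 0, 0, 0, 0.98, 0, 0, 0, 0.98, 0, 0, 0, 0, 0, 0], jaw=0)

```text
time: 25.65
eef_pos: [0.5434, 0.146, 0.3986]
tcp_rot: [-0.028, 0.708, 0.028, 0.705]
contact_force: [-0.1, 0.7, -0.9]
opening: -0.001
```

Run:
```python
from goto import *
s=ctrl.get_state();print(s['time'],s['contact_force'],s['opening'],wp(s['eef_pos']),plan(pw(.008,0,.337),PY))
im=ctrl.read_camera('wrist'); cv2.imwrite('pics/w17.png',im[:,:,::-1])
im=ctrl.read_camera('scene'); cv2.imwrite('pics/s17.png',cv2.resize(im[70:300,190:370,::-1],None,fx=2.6,fy=2.6,interpolation=cv2.INTER_CUBIC))
```

```text
25.65 [-0.06560324  0.67820349 -0.94951522] -0.0005982079418289743 [6.58004283e-03 9.57584926e-05 3.98588726e-01] (array([2.464, 0.057, 0.012]), np.float64(0.024))
```

View pics/w17.png

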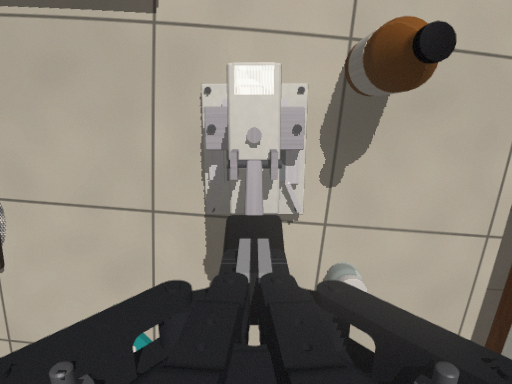

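View pics/s17.png

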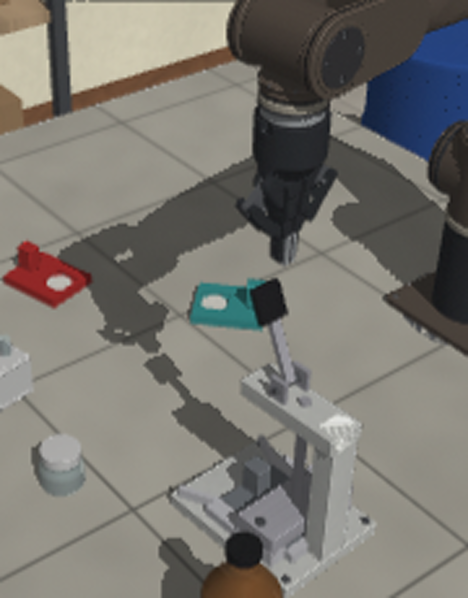

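Call:
move_arm(commands=[0.5, 0.15, 0, 0, 0.7, 0, 0, 0, 0.6, 0, 0, 0, 0.4, 0, 0, 0, 0.25, 0, 0, 0, 0, 0, 0, 0])

```text
time: 26.5
eef_pos: [0.5434, 0.1484, 0.3389]
tcp_rot: [-0.027, 0.707, 0.027, 0.706]
contact_force: [0.4, 0.7, -0.1]
opening: -0.0
```

Run:
```python
from goto import *
s=ctrl.get_state();print(s['time'],s['contact_force'],s['opening'],wp(s['eef_pos']))
im=ctrl.read_camera('scene'); cv2.imwrite('pics/s18.png',cv2.resize(im[120:250,240:370,::-1],None,fx=4.5,fy=4.5,interpolation=cv2.INTER_CUBIC))
```

```text
26.5 [ 0.4427389   0.65308753 -0.06599511] -0.0003148410863163282 [ 9.01111532e-03 -1.25880828e-04  3.38922889e-01]
```

View pics/s18.png

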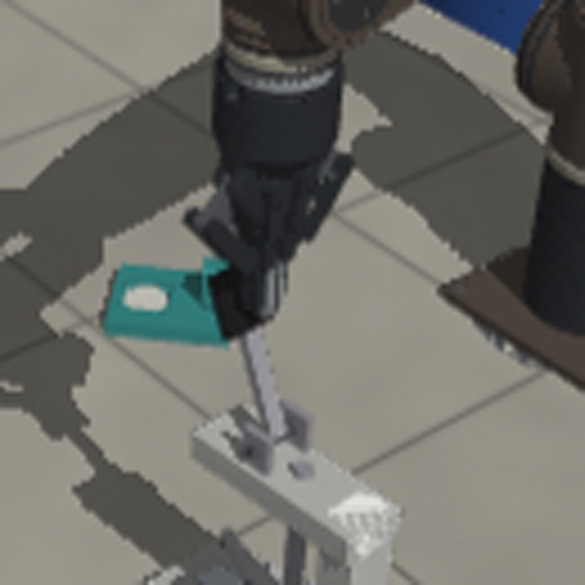

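Call:
move_arm(commands=[0, -0.3, 0, 0, 0.03, -0.3, 0, 0, 0.07, -0.27, 0, 0, 0.12, -0.27, 0, 0, 0.2, -0.22, 0, 0, 0.2, -0.22, 0, 0, 0.2, -0.2, 0, 0, 0, 0, 0, 0])

```text
time: 27.55
eef_pos: [0.5467, 0.1035, 0.3179]
tcp_rot: [-0.027, 0.707, 0.027, 0.706]
contact_force: [0.3, -0.0, 0.2]
opening: -0.0
```

Run:
```python
from goto import *
s=ctrl.get_state();print(s['time'],s['contact_force'],s['opening'],wp(s['eef_pos']))
im=ctrl.read_camera('scene'); cv2.imwrite('pics/s19.png',cv2.resize(im[120:250,240:370,::-1],None,fx=4.5,fy=4.5,interpolation=cv2.INTER_CUBIC))
```

```text
27.55 [ 0.2590849  -0.02330513  0.23885753] -0.00046668947584311594 [-3.59552627e-02  1.00430760e-04  3.17873917e-01]
```

View pics/s19.png

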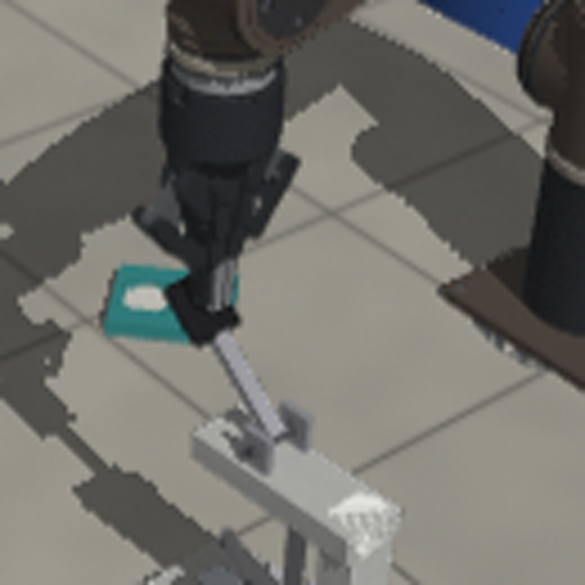

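Call:
move_arm(commands=[0.22, -0.17, 0, 0, 0.22, -0.17, 0, 0, 0.22, -0.16, 0, 0, 0.25, -0.13, 0, 0, 0.25, -0.12, 0, 0, 0.25, -0.12, 0, 0, 0.3, -0.09, 0, 0, 0.3, -0.09, 0, 0, 0, 0, 0, 0])

```text
time: 28.72
eef_pos: [0.5482, 0.0779, 0.2671]
tcp_rot: [-0.027, 0.708, 0.027, 0.706]
contact_force: [-0.7, 0.3, 0.1]
opening: 0.001
```

Call:
move_arm(commands=[0.25, -0.04, 0, 0, 0.2, -0.04, 0, 0, 0.1, 0, 0, 0, 0, 0, 0, 0])

```text
time: 29.22
eef_pos: [0.5489, 0.0759, 0.2544]
tcp_rot: [-0.027, 0.707, 0.027, 0.706]
contact_force: [0.5, 0.1, 0.1]
opening: 0.0
```

Run:
```python
from goto import *
s=ctrl.get_state();print(s['time'],s['contact_force'],s['opening'],wp(s['eef_pos']))
im=ctrl.read_camera('scene'); cv2.imwrite('pics/s20.png',cv2.resize(im[140:290,240:370,::-1],None,fx=4,fy=4,interpolation=cv2.INTER_CUBIC))
```

```text
29.225 [0.49040042 0.09029481 0.07075649] 4.47415813150112e-05 [-6.37013069e-02 -1.23357587e-05  2.54399811e-01]
```

View pics/s20.png

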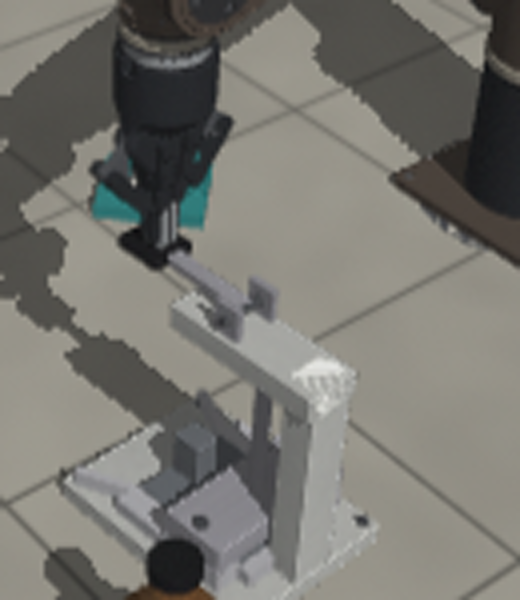

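The lever is nearly level. I'll press on to the hard stop in small steps, watching the force.

Call:
move_arm(commands=[0.08, 0, 0, 0, 0.06, 0, 0, 0, 0, 0, 0, 0])

```text
time: 29.65
eef_pos: [0.5492, 0.0758, 0.252]
tcp_rot: [-0.027, 0.706, 0.027, 0.707]
contact_force: [-1.7, -0.9, 3.0]
opening: -0.001
```

Call:
move_arm(commands=[0.06, 0, 0, 0, 0.06, 0, 0, 0, 0, 0, 0, 0])

```text
time: 30.02
eef_pos: [0.5493, 0.0758, 0.2518]
tcp_rot: [-0.027, 0.706, 0.027, 0.707]
contact_force: [-6.5, -0.8, 12.4]
opening: 0.001
```

Call:
move_arm(commands=[0.08, 0, 0, 0, 0.06, 0, 0, 0, 0, 0, 0, 0])

```text
time: 30.4
eef_pos: [0.5494, 0.0758, 0.2517]
tcp_rot: [-0.028, 0.706, 0.027, 0.707]
contact_force: [-11.8, -1.1, 23.2]
opening: 0.002
```

Call:
move_arm(commands=[-0.6, 0, 0, 0, -1, 0, 0, 0, -1, 0, 0, 0, -1, -1, 0, 0, -1, -1, 0, 0, 0, -1, 0, 0, 0, -1, 0, 0, 0, -1, 0, 0, 0, -1, 0, 0, 0, -1, 0, 0, 0, 0, 0, 0])

```text
time: 31.78
eef_pos: [0.5624, -0.0997, 0.3587]
tcp_rot: [-0.026, 0.707, 0.026, 0.706]
contact_force: [0.3, -0.8, 0.5]
opening: 0.001
```

Run:
```python
from goto import *
s=ctrl.get_state();print(s['time'],s['contact_force'],s['opening'],wp(s['eef_pos']))
im=ctrl.read_camera('scene'); cv2.imwrite('pics/s21f.png',im[:,:,::-1]);cv2.imwrite('pics/s21.png',cv2.resize(im[160:300,230:370,::-1],None,fx=4.2,fy=4.2,interpolation=cv2.INTER_CUBIC))
im=ctrl.read_camera('top'); cv2.imwrite('pics/t21f.png',im[:,:,::-1]);cv2.imwrite('pics/t21.png',cv2.resize(im[150:230,140:240,::-1],None,fx=7,fy=7,interpolation=cv2.INTER_CUBIC))
```

```text
31.775 [ 0.28824089 -0.80186884  0.47717666] 0.001416752106970881 [-2.39820435e-01  1.11965696e-05  3.58724626e-01]
```

View pics/s21.png

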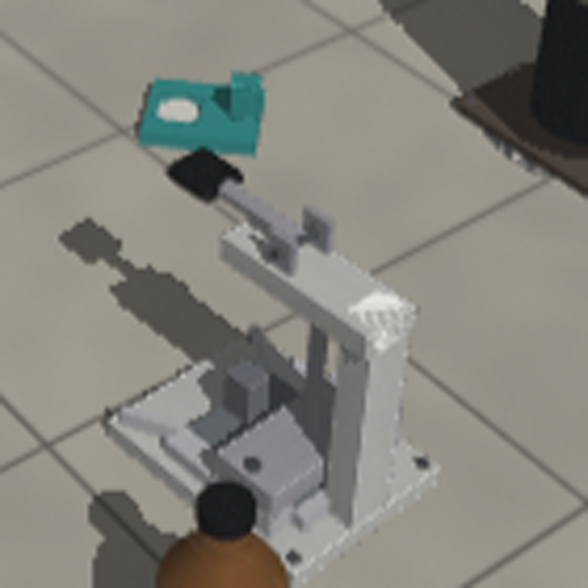

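View pics/t21.png

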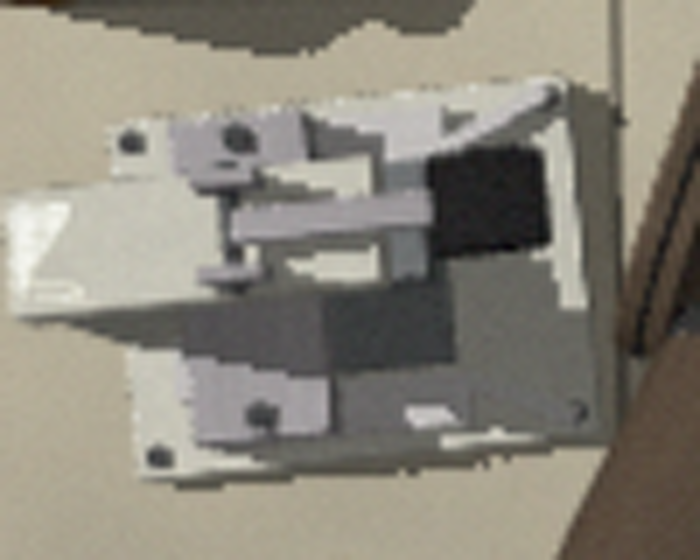

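View pics/t21f.png

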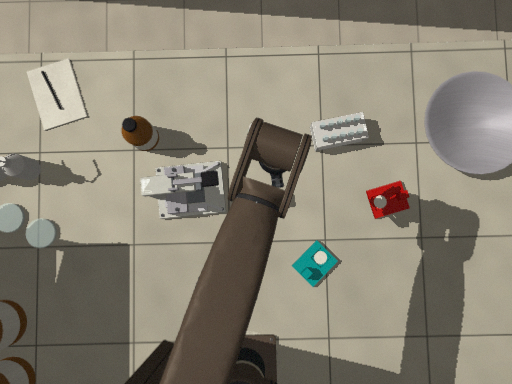

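Run:
```python
from goto import *
T=wfc('top');S=wfc('scene')
f=lambda p,s,o:((p[0]+.5)/s-.5+o[0],(p[1]+.5)/s-.5+o[1])
x,e=tri([(T,f((489,202),7,(140,150))),(S,f((205,174),4.2,(230,160)))]); print('pad',wp(x).round(4),e)
print('expected',proj(S,pw(-.0675,0,.238)),f((205,174),4.2,(230,160)))
a=cv2.imread('pics/scene0.png').astype(int); b=cv2.imread('pics/s21f.png').astype(int)
d=np.abs(a-b).max(2)
for n,(u0,v0,u1,v1) in dict(jar=(203,236,224,260),amber=(266,275,300,335),rack=(157,188,203,226),red=(190,163,226,187),teal=(262,176,280,197)).items(): print(n,(d[v0:v1,u0:u1]>40).mean().round(3))
for p in [(438,160),(455,360)]: print('rear',wp(plane(T,f(p,7,(140,150)),.036)).round(4))
```

```text
pad [-0.0691  0.0006  0.2312] [2.7765897309960265e-05, 2.776589731006015e-05]
expected [278.71594599 199.61243565] (278.42857142857144, 201.04761904761904)
jar 0.0
amber 0.0
rack 0.0
red 0.351
teal 0.042
rear [-0.0281 -0.0452  0.036 ]
rear [-0.0276  0.043   0.036 ]
```

Run:
```python
from plant import ctrl
print(ctrl.get_state()['time'],ctrl.sign_off())
```

```text
the job is handed in; nothing more can be done
31.875 None
```

The cassette is home under the bar and released, and the lever is shut on it. I handed the job in at 31.9 s of the 58 s allowed; no verdict is reported.

**What I did:**
- **Hand straight down:** the moves only allow turning about the tool's own axis, so I could not lean the hand back as suggested.
- **Lever raised first:** I nudged the lever from about 0.76 to its upper stop at about 1.07 rad so it cleared the wrist. Force on the fingertips reached about 50 N there, briefly. The wrist limit is 120 N, and the arm and gripper body touched nothing.
- **Cassette:** I carried it by its grip block, window first, into the guides and let go. I then pushed it home with one open fingertip on its rear edge.
- **Lever:** I pulled and pressed the lever down with closed fingers to its hard stop, then withdrew.

**Last checks:**
- **Cassette home:** it stopped hard at 33 N with the hand 36.4 mm on the mouth side of the press origin, where 36 mm was predicted. Its rear edge measured -28 mm at both sides against a nominal -25 mm. The known bar edge read about 1 mm off the same way, so the cassette is within about 2 mm and square. The reading was the same after clamping.
- **Lever shut:** the fingertips stopped at 237.8 mm with 23 N pressing, where the shut pad top should be 238 mm.
- **One reading that disagreed:** triangulating the pad from two cameras gave 231 mm. I put the difference down to picking the middle of a dark blob that includes the pad's side.
- **Bystanders:** the jar, bottle and rack show no change in the scene picture. Pixels around the red look-alike changed, from the arm or its shadow; in the top view it stands where it did.

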